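# Log the salvaged battery packs and put them away

### The arm

A 6-joint arm with a two-finger parallel gripper is mounted at the origin on the work surface. World frame = base frame: x ahead of the robot, y to its left, z up, the work surface at z = 0. Lengths are in m, angles in rad, forces in N, time in s.
With the tool pointing down it reaches from about 0.35 to 0.725 m from the base axis. Payload 4.3 kg.
Tool frame: the origin (TCP) lies at the very end of the fingers, on their centre line; the grasp point (between the pads) lies 19 mm behind it; z points along the fingers, y is the line along which they close (so a half turn about z gives the same grasp; the last joint's range is limited). The gripper opens to 85 mm and grips with 20 to 120 N. Pads are 22 mm wide; open, the fingers measure 114 mm over their backs; the gripper's body (76 mm by 85 mm) begins 54 mm behind the grasp point. The pads swing forward as they close: fully open they stand 13 mm farther back than shut.
Start: joints at [-0.11, 0.377, 0.081, 1.274, 0, 1.46], TCP at [0.575, 0, 0.231] pointing down, gripper open.
Joint ranges: [-2.72, 2.72], [-0.84, 1.66], [-1.02, 1.22], [-1.77, 2.12], [-1.37, 1.28], [-3.14, 3.14]. Speed limits (rad/s): [2.57, 2.57, 3.14, 3.14, 3.14, 3.14].

### API

Orientations are given as a unit quaternion [w, x, y, z].
In Python, from bench import env, grab_frame gives the robot as it stands. The module is installed in compiled form; this text tells all that it offers.
- The arm moves only by the shell command python3 -m creep 'ROWS' [FORCE]. ROWS is JSON, one flat list of numbers, 7 for each row, row after row: the turn, a rotation vector about the tool's x, y, z scaled (see below), then the shift along the tool's x, y, z scaled (see below), then the opening, from -1 (shut) to 1 (fully open). In form: [wx, wy, wz, dx, dy, dz, jaw, wx, wy, wz, dx, dy, dz, jaw, ...]. A call has 1 to 12 rows; each row shifts and turns the commanded pose from where the row before left it, along the tool's axes as they then stand; what a row does not reach is not made up. The controller multiplies each number of a shift by 3 cm and each number of a turn by 0.08 rad. A row lasts 1/12 s, in which the tool goes at most 41.7 mm and 7.16 degrees, less where a joint would pass 70% of its speed; a pose out of reach is approached as far as the arm can. A call with a number of a shift or a turn outside -1 to 1 is refused whole. A call with a gripper value outside its range is refused whole. The fingers move at their own pace and stop on an object; FORCE is the grip in N (left out, the last holds). Time passes only in rows, so rows that do not move let the fingers close. It gives the time, the measured TCP pose, the force, the opening and the grip force at its end, in the units of the state.
- env.sense(): the state, without advancing time (a new reading comes with each control period).
- grab_frame(name): name is "scene" or "side" or "wrist"; returns a dict with "color" (420x560x3 uint8, blue, green, red), "fov_y" (degrees; the focal length in pixels is half the picture's height over the tangent of half this angle, whatever the lens; pixels are square), "cx", "cy" (the principal point, pixels), "view" (4x4, takes a point from world to camera coordinates); the wrist camera has in their place "tool_from_camera" (4x4, takes a point from camera to tool coordinates, whose origin is the TCP and whose axes are the flange's). Camera axes: x right, y down, z forward; pixel columns grow to the right and rows downward; lengths in m; the calibration is good to about 2 mm. A picture is of the moment at which its call begins: read the wrist's pose just before it. There is no depth.
- env.sign_off(): hands the job in; it is judged then, once.
The state is a dict: "clock": time; "joint_positions": joint angles; "joint_vel": joint speeds; "effort": joint torques, N m; "position": TCP position; "tcp_rot": TCP orientation; "ft_force": force on the tool from outside, world axes, zero at the start; "torque": the same for the moment, N m; "finger_gap": finger opening in m; "finger_force": force on a finger pad.
Only numpy, scipy, OpenCV 4.12 (cv2) and the standard library are available. Lean on these libraries where they do the work, as an engineer would, in place of code of your own. Each camera call takes 0.05 s, during which the arm holds its last target. There are 200 camera calls.

### The job

Log the short battery packs lying in the middle of the repair bench: lay all of them flat in the level tray of the scan stand, then tip the tray by its bar to 35 degrees (parallel to the gauge arm, never beyond 45) and keep it still there for at least two seconds so that the reader can read all the labels at once, and lower it fully level again with the packs still in it. Then open the drawer of the white cabinet, move all the packs into it, slide it fully shut, and leave the tray level and the other things on the bench where they are.

Things in the scene. Friction and masses are not known exactly. Their poses are not given: they have to be found in the camera images.
- pack1: short laptop battery pack: black plastic bar with a pale label, 120 (own x) x 36 (own y) x 22 mm high (own z), about 0.16 kg; origin at the centre of its underside. Two or three packs are on the bench, lying flat between the tray stand and the drawer unit; an absent one reads None. They are all alike
- pack2: short laptop battery pack: black plastic bar with a pale label, 120 (own x) x 36 (own y) x 22 mm high (own z), about 0.16 kg; origin at the centre of its underside. Two or three packs are on the bench, lying flat between the tray stand and the drawer unit; an absent one reads None. They are all alike
- pack3: short laptop battery pack: black plastic bar with a pale label, 120 (own x) x 36 (own y) x 22 mm high (own z), about 0.16 kg; origin at the centre of its underside. Two or three packs are on the bench, lying flat between the tray stand and the drawer unit; an absent one reads None. They are all alike
- tray (a joint): tilt of the aluminium tray in rad about its hinge: 0 = level, resting on the stand; grows as the near edge with the bar is lifted; 0.61 = 35 degrees, end stop 1.05. The hinge is stiff (about 1.1 N m) and holds the tray at any angle
- tray_floor (a point): middle of the tray's inner floor, 42 mm above the bench when level; tilts with the tray; x points away from the bar, z out of the tray. Inside 152 (x) x 238 (y) mm, walls 4 mm thick, 28 mm above the floor. Flat strips 5 mm high on the floor leave three grooves along x for the packs, each 50 mm wide, centred at y = -70, 0 and 70 mm
- stand: fixed scan stand under the tray, x as the tray's; origin on the bench under the middle of the level tray. A label reader on a post stands at x = 150 to 220 mm, up to 260 mm high. A steel gauge arm, outside the tray at y = 142 mm, rises from the hinge towards the bar side at 35 degrees, up to 105 mm above the bench
- tray_bar (a point): middle of the tray's handle: a round steel bar 10 mm thick and 110 mm long along the tray's y, 45 mm out from its near wall, free below and on both sides, 64 mm above the bench when the tray is level. It turns easily between finger pads, so the tool may stay upright while the tray tilts. Moves with the tray
- tray_hinge (a point): middle of the tray's hinge axis (fixed, 40 mm above the bench, at the tray's far edge; axis along its y, x as for the level tray). With the tray level the handle bar lies at x = -213 mm, z = +24 mm in this frame
- drawer (a joint): how far the drawer of the white cabinet (262 mm wide, on the opposite side of the packs from the scan stand; left or right varies) is open in m: 0 = fully shut, 0.18 = fully open; starts shut or ajar, 0 to 0.05; it slides stiffly (a few N) and stays where it is left
- drawer_floor (a point): middle of the drawer's inner floor, 21 mm above the bench; moves with the drawer; x points into the cabinet (closing direction). Inside 180 (x) x 230 (y) mm; walls 5 mm thick, rising 50 mm above the floor, front panel 53 mm. Opened by q (m), the part from x = -0.09 to q - 0.095 is free from above; the rest is inside the cabinet, whose top is 112 mm above the bench
- drawer_bar (a point): middle of the drawer's handle: round steel bar 10 mm thick and 110 mm long along the drawer's y, 45 mm in front of the front panel, 72 mm above the bench; moves with the drawer
- tape_roll: bystander: roll of paper tape lying flat, 84 mm across, 24 mm high, at the right, near the robot
- optical_drive: bystander: flat optical drive 126 x 128 x 15 mm, at the back of the bench
- fan_module: bystander: laptop fan with copper cooler, 105 x 75 x 16 mm
- screwdriver: bystander: screwdriver lying at the left
- brush: bystander: small brush lying at the right
- long_battery: bystander: a much longer (280 mm) battery bar at the right of the bench; not to be logged
There are look-alikes about, which are no part of the job. Leave any red or yellow look-alike of the pack1 alone.

How it is judged:
On the way, in this order (a step that is already met when the one before it is completed fails the run):
1. all the packs lie in the level tray, let go (x of pack1 in the frame of tray_floor between -0.075 and 0.075 m and y of pack1 in the frame of tray_floor between -0.118 and 0.118 m and z of pack1 in the frame of tray_floor between -0.01 and 0.04 m and x of pack2 in the frame of tray_floor between -0.075 and 0.075 m and y of pack2 in the frame of tray_floor between -0.118 and 0.118 m and z of pack2 in the frame of tray_floor between -0.01 and 0.04 m and x of pack3 in the frame of tray_floor between -0.075 and 0.075 m and y of pack3 in the frame of tray_floor between -0.118 and 0.118 m and z of pack3 in the frame of tray_floor between -0.01 and 0.04 m and value of joint tray below 0.05 rad and contact force between the fingers and pack1 below 0.2 N and contact force between the fingers and pack2 below 0.2 N and contact force between the fingers and pack3 below 0.2 N and linear speed of each of pack1, pack2, pack3 below 0.05 m/s), for 0.2 s.
2. the tray is held still at 35 degrees (30 to 40) for 1.5 s with all the packs in it (x of pack1 in the frame of tray_floor between -0.075 and 0.075 m and y of pack1 in the frame of tray_floor between -0.118 and 0.118 m and z of pack1 in the frame of tray_floor between -0.01 and 0.04 m and x of pack2 in the frame of tray_floor between -0.075 and 0.075 m and y of pack2 in the frame of tray_floor between -0.118 and 0.118 m and z of pack2 in the frame of tray_floor between -0.01 and 0.04 m and x of pack3 in the frame of tray_floor between -0.075 and 0.075 m and y of pack3 in the frame of tray_floor between -0.118 and 0.118 m and z of pack3 in the frame of tray_floor between -0.01 and 0.04 m and value of joint tray between 0.524 and 0.698 rad and velocity of joint tray between -0.08 and 0.08 rad/s), for 1.5 s.
3. the tray is level again with all the packs still in it (x of pack1 in the frame of tray_floor between -0.075 and 0.075 m and y of pack1 in the frame of tray_floor between -0.118 and 0.118 m and z of pack1 in the frame of tray_floor between -0.01 and 0.04 m and x of pack2 in the frame of tray_floor between -0.075 and 0.075 m and y of pack2 in the frame of tray_floor between -0.118 and 0.118 m and z of pack2 in the frame of tray_floor between -0.01 and 0.04 m and x of pack3 in the frame of tray_floor between -0.075 and 0.075 m and y of pack3 in the frame of tray_floor between -0.118 and 0.118 m and z of pack3 in the frame of tray_floor between -0.01 and 0.04 m and value of joint tray below 0.05 rad), for 0.2 s.
At the end, for the whole second after the job is handed in: Every pack present rests inside the drawer, the drawer is shut to within 8 mm, and the tray is level to within 0.05 rad (3 degrees) (x of pack1 in the frame of drawer_floor between -0.09 and 0.09 m and y of pack1 in the frame of drawer_floor between -0.115 and 0.115 m and z of pack1 in the frame of drawer_floor between -0.01 and 0.04 m and linear speed of each of pack1, pack2, pack3 below 0.05 m/s and x of pack2 in the frame of drawer_floor between -0.09 and 0.09 m and y of pack2 in the frame of drawer_floor between -0.115 and 0.115 m and z of pack2 in the frame of drawer_floor between -0.01 and 0.04 m and x of pack3 in the frame of drawer_floor between -0.09 and 0.09 m and y of pack3 in the frame of drawer_floor between -0.115 and 0.115 m and z of pack3 in the frame of drawer_floor between -0.01 and 0.04 m and value of joint drawer below 0.008 m and value of joint tray below 0.05 rad); the robot touches nothing.
It fails at once if the tray is tipped beyond 45 degrees (value of joint tray above 0.8 rad).
It fails at once if one of the other things on the bench is pushed more than 40 mm from its place (distance of any of tape_roll, optical_drive, fan_module, screwdriver, brush, long_battery from where it was at the start of the episode above 0.04 m).
Of pack1, pack2, pack3 only 2 to 3 are there at a start; the rules pass over those that are not, and their reading is None.
At some moment in a run one of pack1, pack2, pack3 may be knocked a few centimetres aside while the robot is not near it.
Once in a run the grip may slacken for a moment while it holds something.
It also fails if it takes over 210 s, if anything falls off the work surface, if the arm or the gripper's body presses on something with over 40 N, if the wrist force passes 120 N, or if a joint passes its speed limit or range.

## Working session

There is one attempt and no reset: what is moved stays moved. The work goes in short steps, Python scripts to look and compute and a shell command to move; the robot and the scene stay as the last step left them, time stands still between calls to the robot, and variables do not carry over. Pictures are saved under pics/ and viewed, at most 14 in all, crops included, and the job is handed in when it is done.

```bash
mkdir -p pics; ls; python3 - <<'E'
from bench import env, grab_frame
import cv2,numpy as np
for n in ["scene","side","wrist"]:
    s=env.sense(); f=grab_frame(n); cv2.imwrite(f"pics/{n}0.png",f["color"])
    print(n,f["fov_y"],f["cx"],f["cy"],np.round(f.get("view",f.get("tool_from_camera")),4).tolist())
print(s)
E
```

```text
pics
scene 43.39920084029792 279.9584170797256 203.07575778399797 [[0.8622, 0.5066, 0.0036, -0.457], [0.3628, -0.6125, -0.7023, -0.1856], [-0.3536, 0.6069, -0.7118, 2.0114], [0.0, 0.0, 0.0, 1.0]]
side 44.25178718227173 272.7244931055298 213.1222829227063 [[-0.9844, -0.1755, 0.0089, 0.5061], [-0.125, 0.6641, -0.7371, 0.1495], [0.1234, -0.7267, -0.6758, 1.6677], [0.0, 0.0, 0.0, 1.0]]
wrist 69.50772149166505 282.4496745194464 208.55911922087446 [[0.001, -0.9585, -0.2852, 0.0728], [1.0, 0.0009, 0.0004, -0.0009], [-0.0001, -0.2852, 0.9585, -0.143], [0.0, 0.0, 0.0, 1.0]]
{'clock': 0.1, 'joint_positions': array([-1.10244230e-01,  3.77998298e-01,  7.97602551e-02,  1.27440735e+00,
       -1.69626182e-05,  1.46046780e+00]), 'joint_vel': array([ 4.18872904e-04, -1.85737780e-03,  2.51758044e-03, -5.45813973e-04,
        6.73295166e-05,  3.33863053e-04]), 'effort': array([ 1.23975104e-03, -4.64693749e+01,  2.70581460e+01,  1.20317750e-02,
       -1.20622694e-04,  2.24793462e-05]), 'position': array([5.74407066e-01, 9.84583164e-05, 2.30449873e-01]), 'tcp_rot': array([-7.16422212e-04,  7.07076668e-01,  7.07136289e-01, -5.84438207e-04]), 'ft_force': array([-0.56372041,  0.45636677,  0.59151411]), 'torque': array([-0.02317487, -0.02222611,  0.02892147]), 'finger_force': 0.0, 'finger_gap': 0.08526974293691562}
```

View pics/scene0.png

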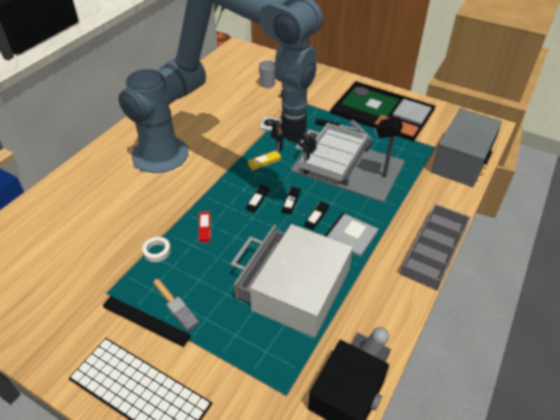

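View pics/side0.png

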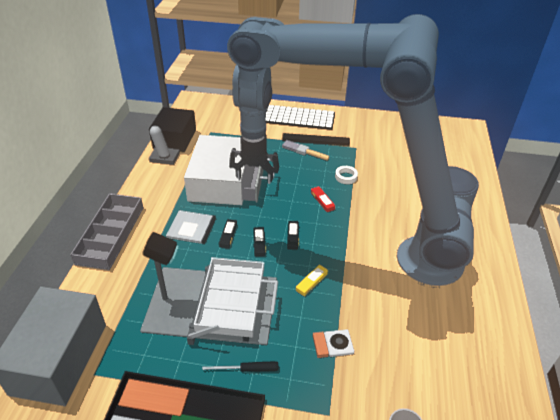

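View pics/wrist0.png

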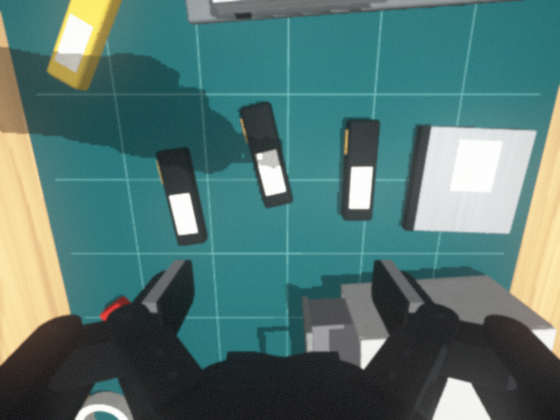

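The side view shows three black bars with pale labels, at px (229,233), (260,241) and (293,235). In the wrist view they are at (361,170), (266,154) and (181,196). They fit the description: short, black, and lying between the tray (up) and the cabinet (down). The red (322,198) and yellow (311,280) bars and the long black one (316,140) do not. The tray is at side (230,297) with its bar towards the robot, and the cabinet opens towards the robot.

```bash
cat > lib.py <<'E'
from bench import env, grab_frame
import cv2, numpy as np, sys
from scipy.spatial.transform import Rotation as R
R0=np.array([[0,1,0],[1,0,0],[0,0,-1.]])
def tool(s):
    T=np.eye(4); q=s["tcp_rot"]; T[:3,:3]=R.from_quat([q[1],q[2],q[3],q[0]]).as_matrix(); T[:3,3]=s["position"]; return T
class Cam:
    def __init__(c,n,save=None):
        s=env.sense(); f=grab_frame(n); c.im=f["color"]
        c.wc=tool(s)@f["tool_from_camera"] if n=="wrist" else np.linalg.inv(f["view"])
        c.f=210/np.tan(np.radians(f["fov_y"]/2)); c.c=np.array([f["cx"],f["cy"]])
        if save: cv2.imwrite("pics/"+save,c.im)
    def ray(c,uv,z):
        uv=np.atleast_2d(uv).astype(float); d=np.c_[(uv-c.c)/c.f,np.ones(len(uv))]@c.wc[:3,:3].T
        o=c.wc[:3,3]; return (o+d*((z-o[2])/d[:,2])[:,None])[:,:2]
    def proj(c,p):
        p=(np.atleast_2d(p)-c.wc[:3,3])@c.wc[:3,:3]; return p[:,:2]/p[:,2:]*c.f+c.c
def packs(c,z=0.022,area=(600,60000)):
    "black blobs: label filled by hull; rect of the top face on plane z"
    hsv=cv2.cvtColor(c.im,cv2.COLOR_BGR2HSV); m=((hsv[...,2]<48)).astype(np.uint8)
    m=cv2.morphologyEx(m,cv2.MORPH_OPEN,np.ones((3,3)))
    out=[]
    for k in cv2.findContours(m,cv2.RETR_EXTERNAL,cv2.CHAIN_APPROX_NONE)[0]:
        if not area[0]<cv2.contourArea(cv2.convexHull(k))<area[1]: continue
        w=c.ray(k[:,0],z).astype(np.float32)*1000
        (x,y),(a,b),t=cv2.minAreaRect(w)
        if a<b: a,b,t=b,a,t+90
        out.append((np.round(k[:,0].mean(0)),round(x),round(y),round(a),round(b),round((t+90)%180-90)))
    return out
def plan(x,y,z,phi=None):
    "shift (units 3cm, current tool axes), then turn (units .08) to yaw phi deg, tool down"
    T=tool(env.sense()); Rm=T[:3,:3]
    cur=np.degrees(np.arctan2(*(Rm@R0.T)[[1,0],[0,0]])); phi=cur if phi is None else phi
    d=Rm.T@(np.array([x,y,z])-T[:3,3])/.03
    G=R.from_euler("z",phi,degrees=True).as_matrix()@R0
    print("yaw",round(cur,1),"shift",np.round(d,2),"turn",np.round(R.from_matrix(Rm.T@G).as_rotvec()/.08,2))
if __name__=="__main__": plan(*map(float,sys.argv[1:]))
E
python3 - <<'E'
from lib import *
c=Cam("wrist"); print(*packs(c),sep="\n")
d=Cam("side"); s=Cam("scene")
print("tray side",d.ray([[209,261],[265,261],[198,334],[266,332]],.07).round(3).tolist(), "bar",d.ray([[276,282],[272,313]],.064).round(3).tolist())
print("drawer scene bar",s.ray([[251,240],[233,264]],.072).round(3).tolist())
for n,cc,b in(("s",s,(230,180,400,360)),("d",d,(150,120,380,390))):
    x0,y0,x1,y1=b; cv2.imwrite(f"pics/{n}c.png",cv2.resize(cc.im[y0:y1,x0:x1],None,fx=2.2,fy=2.2,interpolation=cv2.INTER_CUBIC))
E
```

```text
(array([177., 160.]), 448, 24, 37, 30, 6)
tray side [[0.675, 0.198], [0.509, 0.166], [0.635, 0.454], [0.459, 0.416]] bar [[0.463, 0.236], [0.455, 0.347]]
drawer scene bar [[0.565, -0.236], [0.57, -0.341]]
```

View pics/dc.png

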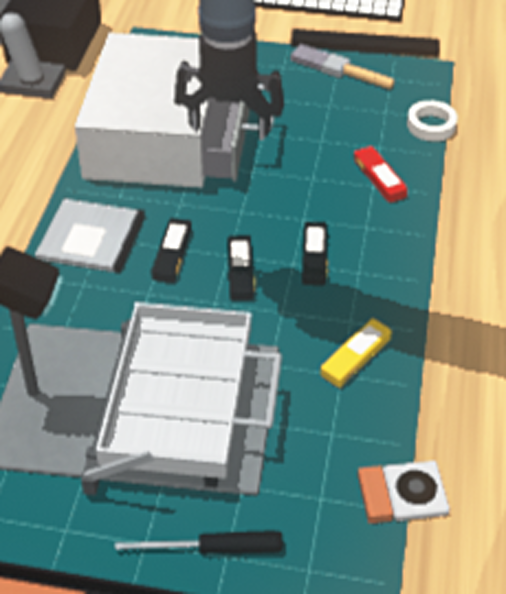

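The crop confirms the three black packs (240,267), (315,253) and (172,249), and shows a drawer that is ajar. I'll look over the tray from above.

```bash
python3 -m creep '[0,0,0,0.9,0,-0.5,1, 0,0,0,0.9,0,-0.5,1, 0,0,0,0.9,-0.1,-0.5,1, 0,0,0,0.9,-0.1,-0.5,1, 0,0,0,0.9,-0.1,-0.3,1, 0,0,0,0.9,-0.1,0,1, 0,0,0,0.9,-0.1,0,1, 0,0,0,0.9,-0.1,0,1, 0,0,0,0.9,-0.1,0,1, 0,0,0,0.9,-0.1,0,1, 0,0,0,0.9,0,0,1, 0,0,0,0,0,0,1]'
python3 - <<'E'
from lib import *
c=Cam("wrist","w1.png"); print(env.sense()["position"])
E
```

```text
clock: 1.3
position: [0.5501, 0.3015, 0.2996]
tcp_rot: [-0.001, 0.705, 0.709, 0.0]
ft_force: [-0.2, -0.9, -0.3]
finger_gap: 0.0852
finger_force: 0.0
[0.55049777 0.29924182 0.29960978]
```

View pics/w1.png

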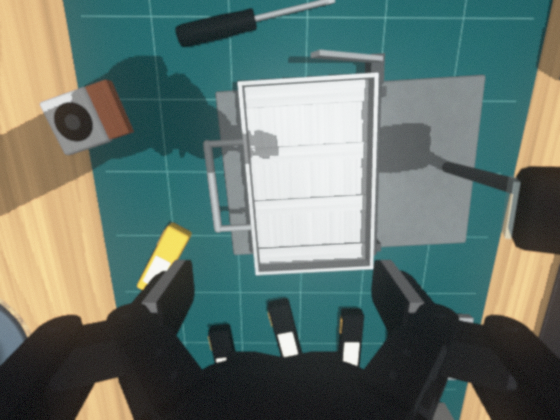

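The rim corners are at (240,84), (377,75), (373,269) and (257,273), the bar runs from (208,145) to (219,229), and the gauge arm is at the top.

```bash
python3 - <<'E'
from lib import *
c=Cam("wrist")
r=c.ray([[240,84],[377,75],[373,269],[257,273]],.07); print(r.round(3).tolist(), "centre",r.mean(0).round(3))
for a,b in((0,1),(1,2),(2,3),(3,0)): d=r[b]-r[a]; print(np.linalg.norm(d).round(3),np.degrees(np.arctan2(d[1],d[0])).round(1))
b=c.ray([[208,145],[219,229]],.064); d=b[0]-b[1]; print("bar",b.round(3).tolist(),b.mean(0).round(3),np.linalg.norm(d),np.degrees(np.arctan2(d[1],d[0]))-90)
print("floor stripes etc", c.im[320,340],c.im[380,450])
for uv in((338,330),(276,320),(220,345),(450,150),(500,380)): print(uv,c.im[uv[1]-5 if uv[1]>300 else uv[1],uv[0]] )
E
python3 lib.py 0.56 -0.02 0.25
```

```text
[[0.501, 0.41], [0.656, 0.42], [0.674, 0.176], [0.515, 0.169]] centre [0.587 0.294]
0.156 3.8
0.245 -85.9
0.159 -177.5
0.241 93.5
bar [[0.458, 0.34], [0.465, 0.231]] [0.462 0.286] 0.11007796539135244 3.8836046523466194
floor stripes etc [ 69 102 115] [106 102  44]
(338, 330) [72 77 56]
(276, 320) [51 51 45]
(220, 345) [37 38 29]
(450, 150) [137 136 129]
(500, 380) [39 39 40]
yaw 0.1 shift [-10.59   0.29   1.67] turn [-0.    0.01  0.  ]
```

```bash
python3 -m creep '[0,0,0,-0.95,0,0.2,1, 0,0,0,-0.95,0,0.2,1, 0,0,0,-0.95,0,0.2,1, 0,0,0,-0.95,0,0.2,1, 0,0,0,-0.95,0,0.2,1, 0,0,0,-0.95,0,0.2,1, 0,0,0,-0.95,0,0.2,1, 0,0,0,-0.95,0,0.2,1, 0,0,0,-0.95,0,0.1,1, 0,0,0,0,0,0,1, 0,0,0,0,0,0,1]' | head -2
python3 - <<'E'
from lib import *
c=Cam("wrist","w2.png"); i=c.im.astype(int); sat=i.max(2)-i.min(2)
m=((sat<22)).astype(np.uint8); m=cv2.morphologyEx(m,cv2.MORPH_OPEN,np.ones((5,5)))
cv2.imwrite("pics/m2.png",np.hstack([c.im,cv2.merge([m*255]*3)])[:, :1120][::1,::1])
for k in cv2.findContours(m,cv2.RETR_EXTERNAL,cv2.CHAIN_APPROX_NONE)[0]:
    if cv2.contourArea(k)<800: continue
    w=c.ray(k[:,0],.022).astype(np.float32)*1000; (x,y),(a,b),t=cv2.minAreaRect(w)
    print(k[:,0].mean(0).round(),*np.round([x,y,a,b,t]))
E
```

```text
clock: 2.32
position: [0.5505, 0.0381, 0.2493]
[268. 362.] 544.0 -212.0 281.0 900.0 90.0
[207. 220.] 453.0 -18.0 37.0 119.0 7.0
[471. 203.] 789.0 3.0 125.0 136.0 88.0
[372. 195.] 662.0 14.0 38.0 117.0 0.0
[286. 183.] 555.0 31.0 34.0 117.0 13.0
[111.  85.] 355.0 148.0 48.0 22.0 59.0
[367.  26.] 646.0 200.0 62.0 349.0 90.0
```

Packs: A (0.453,-0.018, 7°), B (0.662,0.014, 0°) and C (0.555,0.031, 13°), each measuring about 37x118 mm. I'll pick B first.

```bash
python3 lib.py 0.662 0.014 0.004 0; python3 -c "
from bench import env;print(env.sense()['joint_positions'].round(2))"
```

```text
yaw -0.2 shift [-0.84  3.71  8.18] turn [ 0.   -0.   -0.03]
[-0.04  0.33  0.05  1.3   0.    1.53]
```

```bash
python3 -m creep '[0,0,0,-0.21,0.93,0.5,0.3, 0,0,0,-0.21,0.93,0.5,0.3, 0,0,0,-0.21,0.93,0.5,0.3, 0,0,0,-0.21,0.92,0.5,0.3, 0,0,0,0,0,0.9,0.3, 0,0,0,0,0,0.9,0.3, 0,0,0,0,0,0.9,0.3, 0,0,0,0,0,0.9,0.3, 0,0,0,0,0,0.9,0.3, 0,0,0,0,0,0.9,0.3, 0,0,0,0,0,0,0.3]' 60 | head -2; python3 lib.py 0.662 0.014 0.004 0
```

```text
clock: 3.28
position: [0.6577, 0.0168, 0.0214]
yaw 0.1 shift [-0.09  0.15  0.58] turn [-0.13 -0.01  0.02]
```

```bash
python3 -m creep '[0,0,0,0,0,0,0.3, 0,0,0,0,0,0,0.3, 0,0,0,0,0,0.5,0.3, 0,0,0,0,0,0,0.3, 0,0,0,0,0,0,0.3]' | head -2; python3 lib.py 0.662 0.014 0.004 0
```

```text
clock: 3.7
position: [0.6631, 0.0154, 0.014]
yaw 0.0 shift [-0.05 -0.04  0.33] turn [0.02 0.   0.  ]
```

```bash
python3 -m creep '[0,0,0,0,0,0.3,0.3, 0,0,0,0,0,0,0.3, 0,0,0,0,0,0,-1, 0,0,0,0,0,0,-1, 0,0,0,0,0,0,-1, 0,0,0,0,0,0,-1, 0,0,0,0,0,0,-1, 0,0,0,0,0,0,-1]' 60;  python3 lib.py 0.662 0.014 0.14 0
```

```text
clock: 4.37
position: [0.663, 0.0153, 0.0041]
tcp_rot: [0.001, 0.707, 0.707, 0.001]
ft_force: [0.2, -0.7, 4.8]
finger_gap: 0.0345
finger_force: 61.6
yaw -0.0 shift [-0.04 -0.03 -4.53] turn [ 0.02  0.   -0.  ]
```

```bash
python3 -m creep '[0,0,0,0,0,-0.7,-1, 0,0,0,0,0,-0.9,-1, 0,0,-0.98,0,0,-0.9,-1, 0,0,-0.98,0,0,-0.9,-1, 0,0,-0.98,0,0,-0.9,-1, 0,0,-0.98,0,0,-0.3,-1, 0,0,-0.98,0,0,0,-1, 0,0,-0.98,0,0,0,-1, 0,0,-0.98,0,0,0,-1, 0,0,-0.98,0,0,0,-1, 0,0,-0.98,0,0,0,-1, 0,0,-0.98,0,0,0,-1]' >/dev/null; python3 -m creep '[0,0,-0.98,0,0,0,-1, 0,0,-0.98,0,0,0,-1, 0,0,-0.98,0,0,0,-1, 0,0,-0.98,0,0,0,-1, 0,0,-0.98,0,0,0,-1, 0,0,-0.98,0,0,0,-1, 0,0,-0.98,0,0,0,-1, 0,0,-0.98,0,0,0,-1, 0,0,-0.98,0,0,0,-1, 0,0,-0.98,0,0,0,-1, 0,0,-0.9,0,0,0,-1, 0,0,0,0,0,0,-1]'; python3 lib.py 0.582 0.364 0.10 93.8
```

```text
clock: 6.37
position: [0.6613, 0.0154, 0.14]
tcp_rot: [-0.001, -0.035, 0.999, 0.0]
ft_force: [-0.4, 0.9, -2.1]
finger_gap: 0.035
finger_force: 60.8
yaw 94.0 shift [ 1.82 11.78  1.34] turn [ 0.   -0.03  0.05]
```

```bash
python3 -m creep '[0,0,0,0.15,0.5,0,-1, 0,0,0,0.15,0.98,0,-1, 0,0,0,0.15,0.98,0,-1, 0,0,0,0.15,0.98,0,-1, 0,0,0,0.15,0.98,0,-1, 0,0,0,0.15,0.98,0,-1, 0,0,0,0.15,0.98,0,-1, 0,0,0,0.15,0.98,0,-1, 0,0,0,0.15,0.98,0,-1, 0,0,0,0.15,0.98,0,-1, 0,0,0,0.15,0.98,0,-1, 0,0,0,0.15,0.98,0,-1]' >/dev/null; python3 -m creep '[0,0,0,0,0.5,0.6,-1, 0,0,0,0,0,0.6,-1, 0,0,0,0,0,0,-1, 0,0,0,0,0,0,-1, 0,0,0,0,0,0,-1]'; python3 lib.py 0.582 0.364 0.047 93.8
```

```text
clock: 7.78
position: [0.5838, 0.3638, 0.1057]
tcp_rot: [-0.0, -0.034, 0.999, -0.0]
ft_force: [-0.0, -0.4, -1.6]
finger_gap: 0.0344
finger_force: 60.8
yaw 93.9 shift [0.06 0.01 1.96] turn [-0.   -0.01  0.02]
```

```bash
python3 -m creep '[0,0,0,0.06,0,0.6,-1, 0,0,0,0,0,0.6,-1, 0,0,0,0,0,0.4,-1, 0,0,0,0,0,0.3,-1, 0,0,0,0,0,0.05,-1, 0,0,0,0,0,0,-1, 0,0,0,0,0,0,-1]' && python3 -m creep '[0,0,0,0,0,0,0.15, 0,0,0,0,0,0,0.15, 0,0,0,0,0,0,0.15, 0,0,0,0,0,0,0.15, 0,0,0,0,0,-0.4,0.15, 0,0,0,0,0,-0.8,0.15, 0,0,0,0,0,-0.9,0.15, 0,0,0,0,0,-0.9,0.15]'; python3 lib.py 0.555 0.031 0.10 13
```

```text
clock: 8.37
position: [0.5832, 0.3641, 0.0482]
tcp_rot: [0.001, -0.034, 0.999, 0.0]
ft_force: [-0.2, -0.1, -2.3]
finger_gap: 0.0344
finger_force: 60.9
clock: 9.03
position: [0.5818, 0.3638, 0.1384]
tcp_rot: [-0.0, -0.035, 0.999, -0.0]
ft_force: [1.4, -0.8, -0.6]
finger_gap: 0.0487
finger_force: 0.0
yaw 94.0 shift [  1.66 -11.01   1.28] turn [-1.000e-02 -0.000e+00  1.766e+01]
```

```bash
python3 -m creep '[0,0,0,0.16,-0.5,-0.4,0.3, 0,0,0,0.15,-0.99,-0.4,0.3, 0,0,0,0.15,-0.99,-0.4,0.3, 0,0,0,0.15,-0.99,-0.4,0.3, 0,0,0,0.15,-0.99,-0.4,0.3, 0,0,0,0.15,-0.99,-0.4,0.3, 0,0,0,0.15,-0.99,-0.4,0.3, 0,0,0,0.15,-0.99,-0.4,0.3, 0,0,0,0.15,-0.99,-0.4,0.3, 0,0,0,0.15,-0.99,-0.2,0.3, 0,0,0,0.15,-0.99,0,0.3, 0,0,0.6,0,-0.5,0,0.3]' >/dev/null; python3 -m creep '[0,0,1,0,0,0,0.3, 0,0,1,0,0,0,0.3, 0,0,1,0,0,0,0.3, 0,0,1,0,0,0,0.3, 0,0,1,0,0,0,0.3, 0,0,1,0,0,0,0.3, 0,0,1,0,0,0,0.3, 0,0,1,0,0,0,0.3, 0,0,1,0,0,0,0.3, 0,0,1,0,0,0,0.3, 0,0,1,0,0,0,0.3, 0,0,1,0,0,0,0.3]' >/dev/null;  python3 -m creep '[0,0,1,0,0,0,0.3, 0,0,1,0,0,0,0.3, 0,0,1,0,0,0,0.3, 0,0,1,0,0,0,0.3, 0,0,1,0,0,0,0.3, 0,0,0,0,0,0,0.3, 0,0,0,0,0,0,0.3]' |head -2
cat >> lib.py <<'E'
def look(save=None,z=.022):
    c=Cam("wrist",save); i=c.im.astype(int); m=((i.max(2)-i.min(2))<22).astype(np.uint8); m=cv2.morphologyEx(m,cv2.MORPH_OPEN,np.ones((5,5)))
    for k in cv2.findContours(m,cv2.RETR_EXTERNAL,cv2.CHAIN_APPROX_NONE)[0]:
        if cv2.contourArea(k)<800: continue
        w=c.ray(k[:,0],z).astype(np.float32)*1000; (x,y),(a,b),t=cv2.minAreaRect(w)
        if max(a,b)<200: print(k[:,0].mean(0).round(),*np.round([x,y,a,b,t]))
E
python3 -c "
from lib import *
look('w3.png')"; python3 lib.py 0.555 0.031 0.004 13
```

```text
clock: 11.62
position: [0.5552, 0.0344, 0.2517]
[448. 240.] 788.0 3.0 126.0 136.0 88.0
[195. 198.] 452.0 -18.0 37.0 119.0 8.0
[282. 180.] 555.0 31.0 33.0 117.0 13.0
[130.  38.] 355.0 148.0 48.0 22.0 59.0
yaw 13.4 shift [-0.1  -0.04  8.25] turn [0.01 0.   0.09]
```

```bash
python3 -m creep '[0,0,0,-0.1,0,0.5,0.3, 0,0,0,0,0,0.95,0.3, 0,0,0,0,0,0.95,0.3, 0,0,0,0,0,0.95,0.3, 0,0,0,0,0,0.95,0.3, 0,0,0,0,0,0.95,0.3, 0,0,0,0,0,0.95,0.3, 0,0,0,0,0,0.95,0.3, 0,0,0,0,0,0.6,0.3, 0,0,0,0,0,0.4,0.3, 0,0,0,0,0,0.1,0.3, 0,0,0,0,0,0,0.3]' >/dev/null;  python3 -m creep '[0,0,0,0,0,0,0.3, 0,0,0,0,0,0,-1, 0,0,0,0,0,0,-1, 0,0,0,0,0,0,-1, 0,0,0,0,0,0,-1, 0,0,0,0,0,0,-1, 0,0,0,0,0,-0.5,-1, 0,0,0,0,0,-0.8,-1, 0,0,-0.9,0,0,-0.9,-1, 0,0,-1,0,0,-0.9,-1, 0,0,-1,0,0,-0.9,-1, 0,0,-1,0,0,-0.5,-1]';  python3 -m creep '[0,0,-1,0,0,0,-1, 0,0,-1,0,0,0,-1, 0,0,-1,0,0,0,-1, 0,0,-1,0,0,0,-1, 0,0,-1,0,0,0,-1, 0,0,-1,0,0,0,-1, 0,0,-1,0,0,0,-1, 0,0,-1,0,0,0,-1, 0,0,-1,0,0,0,-1, 0,0,-1,0,0,0,-1, 0,0,-1,0,0,0,-1, 0,0,-1,0,0,0,-1]' >/dev/null; python3 -m creep '[0,0,-1,0,0,0,-1, 0,0,-0.65,0,0,0,-1, 0,0,0,0,0,0,-1, 0,0,0,0,0,0,-1]' ; python3 lib.py 0.587 0.294 0.10 93.8
```

```text
clock: 13.67
position: [0.5571, 0.0314, 0.1417]
tcp_rot: [0.002, 0.489, 0.872, 0.001]
ft_force: [-0.1, 0.4, -1.4]
finger_gap: 0.0349
finger_force: 60.5
clock: 15.0
position: [0.5556, 0.0314, 0.1383]
tcp_rot: [-0.0, -0.032, 0.999, 0.0]
ft_force: [0.4, -1.0, -1.8]
finger_gap: 0.0346
finger_force: 60.5
yaw 93.7 shift [-1.6   8.67  1.28] turn [ 0.   -0.   -0.03]
```

```bash
python3 -m creep '[0,0,0,-0.16,0.5,0,-1, 0,0,0,-0.16,0.9,0,-1, 0,0,0,-0.16,0.9,0,-1, 0,0,0,-0.16,0.9,0,-1, 0,0,0,-0.16,0.9,0,-1, 0,0,0,-0.16,0.9,0,-1, 0,0,0,-0.16,0.9,0,-1, 0,0,0,-0.16,0.9,0,-1, 0,0,0,-0.16,0.9,0,-1, 0,0,0,-0.16,0.9,0.5,-1, 0,0,0,0,0,0.7,-1, 0,0,0,0,0,0,-1]'  >/dev/null;  python3 -m creep '[0,0,0,0,0,0,-1, 0,0,0,0,0,0,-1, 0,0,0,0,0,0,-1]';  python3 lib.py 0.587 0.294 0.047 93.8
```

```text
clock: 16.25
position: [0.5878, 0.2913, 0.1038]
tcp_rot: [0.001, -0.032, 0.999, 0.0]
ft_force: [0.3, 0.2, -1.8]
finger_gap: 0.0347
finger_force: 60.6
yaw 93.6 shift [0.02 0.09 1.89] turn [ 0.    0.02 -0.03]
```

Placing it, then going over to pack A with a look.

```bash
python3 -m creep '[0,0,0,0.02,0.09,0.6,-1, 0,0,0,0,0,0.6,-1, 0,0,0,0,0,0.4,-1, 0,0,0,0,0,0.25,-1, 0,0,0,0,0,0.02,-1, 0,0,0,0,0,0,-1, 0,0,0,0,0,0,-1]' && python3 -m creep '[0,0,0,0,0,0,0.15, 0,0,0,0,0,0,0.15, 0,0,0,0,0,0,0.15, 0,0,0,0,0,0,0.15, 0,0,0,0,0,-0.4,0.15, 0,0,0,0,0,-0.8,0.15, 0,0,0,0,0,-0.9,0.15, 0,0,0,0,0,-0.9,0.15]' | head -2; python3 lib.py 0.47 0 0.24 8
```

```text
clock: 16.83
position: [0.5871, 0.2945, 0.0474]
tcp_rot: [0.001, -0.032, 0.999, 0.0]
ft_force: [-0.0, 0.1, -2.2]
finger_gap: 0.0347
finger_force: 60.5
clock: 17.5
position: [0.5856, 0.2945, 0.1367]
yaw 93.7 shift [ 4.49 -9.54 -3.43] turn [-2.00e-02 -1.00e-02  1.87e+01]
```

```bash
python3 -m creep '[0,0,0,0.4,-0.5,-0.3,0.3, 0,0,0,0.42,-0.9,-0.35,0.3, 0,0,0,0.42,-0.9,-0.35,0.3, 0,0,0,0.42,-0.9,-0.35,0.3, 0,0,0,0.42,-0.9,-0.35,0.3, 0,0,0,0.42,-0.9,-0.35,0.3, 0,0,0,0.42,-0.9,-0.35,0.3, 0,0,0,0.42,-0.9,-0.35,0.3, 0,0,0,0.42,-0.9,-0.35,0.3, 0,0,0,0.42,-0.9,-0.35,0.3, 0,0,0,0.42,-0.94,0,0.3, 0,0,0.7,0,0,0,0.3]' >/dev/null; python3 -m creep '[0,0,1,0,0,0,0.3, 0,0,1,0,0,0,0.3, 0,0,1,0,0,0,0.3, 0,0,1,0,0,0,0.3, 0,0,1,0,0,0,0.3, 0,0,1,0,0,0,0.3, 0,0,1,0,0,0,0.3, 0,0,1,0,0,0,0.3, 0,0,1,0,0,0,0.3, 0,0,1,0,0,0,0.3, 0,0,1,0,0,0,0.3, 0,0,1,0,0,0,0.3]' >/dev/null;  python3 -m creep '[0,0,1,0,0,0,0.3, 0,0,1,0,0,0,0.3, 0,0,1,0,0,0,0.3, 0,0,1,0,0,0,0.3, 0,0,1,0,0,0,0.3, 0,0,1,0,0,0,0.3, 0,0,0,0,0,0,0.3, 0,0,0,0,0,0,0.3]' |head -2
python3 -c "
from lib import *
look('w4.png')"; python3 lib.py 0.452 -0.018 0.004 8
```

```text
clock: 20.17
position: [0.4671, 0.0001, 0.2399]
[522. 216.] 781.0 2.0 125.0 130.0 89.0
[267. 192.] 450.0 -19.0 34.0 117.0 7.0
[198.  30.] 355.0 148.0 49.0 23.0 60.0
yaw 8.1 shift [-0.52 -0.59  7.86] turn [0.   0.   0.03]
```

```bash
python3 -m creep '[0,0,0,-0.5,-0.6,0.5,0.3, 0,0,0,0,0,0.95,0.3, 0,0,0,0,0,0.95,0.3, 0,0,0,0,0,0.95,0.3, 0,0,0,0,0,0.95,0.3, 0,0,0,0,0,0.95,0.3, 0,0,0,0,0,0.95,0.3, 0,0,0,0,0,0.95,0.3, 0,0,0,0,0,0.4,0.3, 0,0,0,0,0,0.25,0.3, 0,0,0,0,0,0.05,0.3, 0,0,0,0,0,0,0.3]' |head -2;  python3 -m creep '[0,0,0,0,0,0,0.3, 0,0,0,0,0,0,-1, 0,0,0,0,0,0,-1, 0,0,0,0,0,0,-1, 0,0,0,0,0,0,-1, 0,0,0,0,0,0,-1, 0,0,0,0,0,-0.5,-1, 0,0,0,0,0,-0.8,-1, 0,0,-0.9,0,0,-0.9,-1, 0,0,-1,0,0,-0.9,-1, 0,0,-1,0,0,-0.9,-1, 0,0,-1,0,0,-0.5,-1]';  python3 -m creep '[0,0,-1,0,0,0,-1, 0,0,-1,0,0,0,-1, 0,0,-1,0,0,0,-1, 0,0,-1,0,0,0,-1, 0,0,-1,0,0,0,-1, 0,0,-1,0,0,0,-1, 0,0,-1,0,0,0,-1, 0,0,-1,0,0,0,-1, 0,0,-1,0,0,0,-1, 0,0,-1,0,0,0,-1, 0,0,-1,0,0,0,-1, 0,0,-1,0,0,0,-1]' >/dev/null; python3 -m creep '[0,0,-1,0,0,0,-1, 0,0,-1,0,0,0,-1, 0,0,-0.8,0,0,0,-1, 0,0,0,0,0,0,-1, 0,0,0,0,0,0,-1]' ; python3 lib.py 0.592 0.224 0.10 93.8
```

```text
clock: 21.22
position: [0.4517, -0.0173, 0.0044]
clock: 22.22
position: [0.4527, -0.0175, 0.1426]
tcp_rot: [0.002, 0.529, 0.849, 0.001]
ft_force: [0.9, 0.5, -0.4]
finger_gap: 0.0342
finger_force: 60.4
clock: 23.63
position: [0.4513, -0.0173, 0.1394]
tcp_rot: [0.0, -0.032, 0.999, -0.0]
ft_force: [-0.2, -0.2, -1.7]
finger_gap: 0.0347
finger_force: 60.4
yaw 93.6 shift [-5.19  7.73  1.31] turn [-0.    0.   -0.03]
```

```bash
python3 -m creep '[0,0,0,-0.44,0.5,0,-1, 0,0,0,-0.6,0.9,0,-1, 0,0,0,-0.6,0.9,0,-1, 0,0,0,-0.6,0.9,0,-1, 0,0,0,-0.6,0.9,0,-1, 0,0,0,-0.6,0.9,0,-1, 0,0,0,-0.6,0.9,0,-1, 0,0,0,-0.6,0.9,0,-1, 0,0,0,-0.5,0.9,0.5,-1, 0,0,0,0,0,0.7,-1, 0,0,0,0,0,0,-1]'  >/dev/null;  python3 -m creep '[0,0,0,0,0,0,-1, 0,0,0,0,0,0,-1, 0,0,0,0,0,0,-1]';  python3 lib.py 0.592 0.224 0.046 93.8
```

```text
clock: 24.8
position: [0.5906, 0.2225, 0.1046]
tcp_rot: [0.001, -0.032, 0.999, 0.0]
ft_force: [0.4, -0.4, -0.0]
finger_gap: 0.0344
finger_force: 60.4
yaw 93.6 shift [-0.05  0.05  1.95] turn [ 0.    0.02 -0.03]
```

```bash
python3 -m creep '[0,0,0,-0.05,0.05,0.6,-1, 0,0,0,0,0,0.6,-1, 0,0,0,0,0,0.4,-1, 0,0,0,0,0,0.25,-1, 0,0,0,0,0,0.1,-1, 0,0,0,0,0,0,-1, 0,0,0,0,0,0,-1]' && python3 -m creep '[0,0,0,0,0,0,0.15, 0,0,0,0,0,0,0.15, 0,0,0,0,0,0,0.15, 0,0,0,0,0,0,0.15, 0,0,0,0,0,-0.4,0.15, 0,0,0,0,0,-0.8,0.15, 0,0,0,0,0,-0.9,0.15, 0,0,0,0,0,-0.9,0.15]' | head -2; python3 -m creep '[0,0,0,0,0,-0.9,0.15, 0,0,0,0,0,-0.9,0.15, 0,0,0,0,0,-0.9,0.15, 0,0,0.9,0,0,-0.9,0.15, 0,0,1,0,0,0,0.15, 0,0,1,0,0,0,0.15, 0,0,1,0,0,0,0.15, 0,0,1,0,0,0,0.15, 0,0,1,0,0,0,0.15, 0,0,1,0,0,0,0.15, 0,0,1,0,0,0,0.15, 0,0,1,0,0,0,0.15]' | head -2;  python3 -m creep '[0,0,1,0,0,0,0, 0,0,1,0,0,0,0, 0,0,1,0,0,0,0, 0,0,1,0,0,0,0, 0,0,1,0,0,0,0, 0,0,1,0,0,0,0, 0,0,1,0,0,0,0, 0,0,1,0,0,0,0, 0,0,1,0,0,0,0, 0,0,0.8,0,0,0,0, 0,0,0.9,0,0,0,0, 0,0,0,0,0,0,0]' | head -2; python3 lib.py 0.52 0.30 0.27 3.8
```

```text
clock: 25.38
position: [0.5918, 0.2241, 0.0476]
tcp_rot: [0.001, -0.032, 0.999, -0.0]
ft_force: [-4.2, -2.6, 8.3]
finger_gap: 0.0343
finger_force: 61.6
clock: 26.05
position: [0.5911, 0.2247, 0.1351]
clock: 27.05
position: [0.5917, 0.2248, 0.2426]
clock: 28.05
position: [0.5917, 0.2248, 0.2426]
yaw 3.8 shift [ 2.66 -2.22 -0.91] turn [0.   0.   0.01]
```

```bash
python3 -m creep '[0,0,0,0.8,-0.7,-0.3,0, 0,0,0,0.9,-0.7,-0.3,0, 0,0,0,0.9,-0.8,-0.3,0, 0,0,0,0,0,0,0, 0,0,0,0,0,0,0, 0,0,0,0,0,0,0]' | head -2; python3 -c "
from lib import *
c=Cam('wrist','w5.png');b=c.ray([[0,0]],.06)
q=c.proj([[.462,.286,.064]]); print(q)
look(None,.064)"; python3 lib.py .462 .286 .045 3.8
```

```text
clock: 28.55
position: [0.5207, 0.2981, 0.2697]
[[232.59529423 189.89991724]]
[ 83. 103.] 297.0 369.0 60.0 68.0 17.0
[261.  10.] 489.0 474.0 124.0 23.0 12.0
yaw 3.9 shift [-0.24 -1.99  7.47] turn [-0.01  0.01  0.01]
```

View pics/w5.png

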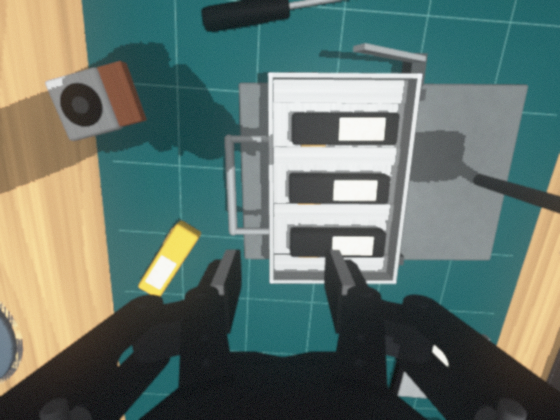

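The tray holds all three packs, at (340,128), (340,187) and (338,242), and the bar's middle is at (231,186). Next I'll grip the bar.

```bash
python3 -m creep '[0,0,0,-0.24,-0.65,0,0, 0,0,0,0,-0.65,0.3,0, 0,0,0,0,-0.65,0.6,0, 0,0,0,0,0,0.9,0, 0,0,0,0,0,0.9,0, 0,0,0,0,0,0.9,0, 0,0,0,0,0,0.9,0, 0,0,0,0,0,0.9,0, 0,0,0,0,0,0,0, 0,0,0,0,0,0,0, 0,0,0,0,0,0,0]' |head -2; python3 lib.py .462 .286 .045 3.8
```

```text
clock: 29.57
position: [0.4636, 0.2868, 0.1088]
yaw 3.8 shift [-0.02 -0.06  2.13] turn [ 0.01 -0.    0.01]
```

```bash
python3 -m creep '[0,0,0,0,-0.05,0.6,0, 0,0,0,0,0,0.6,0, 0,0,0,0,0,0.5,0, 0,0,0,0,0,0.35,0, 0,0,0,0,0,0.05,0, 0,0,0,0,0,0,0, 0,0,0,0,0,0,0]' |tail -4;python3 -m creep '[0,0,0,0,0,0,-1, 0,0,0,0,0,0,-1, 0,0,0,0,0,0,-1, 0,0,0,0,0,0,-1, 0,0,0,0,0,0,-1, 0,0,0,0,0,0,-1]' 50; python3 lib.py .462 .286 .045 3.8
```

```text
tcp_rot: [0.0, 0.683, 0.731, 0.001]
ft_force: [0.0, 0.1, 0.8]
finger_gap: 0.0426
finger_force: 0.0
clock: 30.65
position: [0.4607, 0.2872, 0.0456]
tcp_rot: [-0.0, 0.683, 0.731, 0.0]
ft_force: [-3.2, 0.2, 6.8]
finger_gap: 0.0079
finger_force: 48.7
yaw 3.9 shift [-0.04  0.04  0.02] turn [-0.   -0.01  0.02]
```

```bash
python3 -m creep '[0,0,0,0,0.06,-0.43,-1, 0,0,0,0,0.09,-0.43,-1, 0,0,0,0,0.11,-0.42,-1, 0,0,0,0,0.14,-0.41,-1, 0,0,0,0,0.16,-0.4,-1, 0,0,0,0,0.19,-0.39,-1]'; python3 -m creep '[0,0,0,0,0.21,-0.38,-1, 0,0,0,0,0.24,-0.37,-1, 0,0,0,0,0.26,-0.35,-1, 0,0,0,0,0.28,-0.33,-1, 0,0,0,0,0,0,-1, 0,0,0,0,0,0,-1, 0,0,0,0,0,0,-1]'; python3 -c "
from lib import *
c=Cam('side','s6.png'); cv2.imwrite('pics/s6c.png',cv2.resize(c.im[200:400,120:360],None,fx=2.5,fy=2.5))"
```

```text
clock: 31.15
position: [0.481, 0.2884, 0.1174]
tcp_rot: [-0.002, 0.682, 0.731, -0.002]
ft_force: [-0.5, 4.6, -13.2]
finger_gap: 0.0081
finger_force: 48.4
clock: 31.73
position: [0.5091, 0.2902, 0.1616]
tcp_rot: [-0.003, 0.682, 0.731, -0.003]
ft_force: [-8.4, -0.1, 4.5]
finger_gap: 0.0082
finger_force: 50.0
```

View pics/s6c.png

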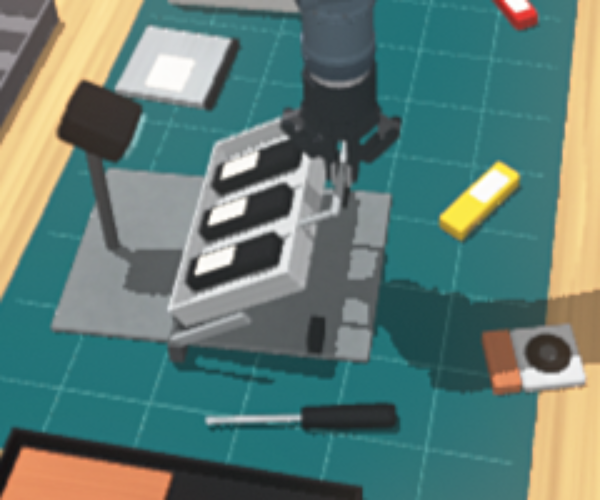

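The tray is tipped with the packs in it, and it lies parallel to the gauge arm (bar height gives about 34°). I'll hold it 2.5 s, then lower it.

```bash
python3 -m creep '[0,0,0,0,0,0,-1, 0,0,0,0,0,0,-1, 0,0,0,0,0,0,-1, 0,0,0,0,0,0,-1, 0,0,0,0,0,0,-1, 0,0,0,0,0,0,-1, 0,0,0,0,0,0,-1, 0,0,0,0,0,0,-1, 0,0,0,0,0,0,-1, 0,0,0,0,0,0,-1, 0,0,0,0,0,0,-1, 0,0,0,0,0,0,-1]' >/dev/null; python3 -m creep '[0,0,0,0,0,0,-1, 0,0,0,0,0,0,-1, 0,0,0,0,0,0,-1, 0,0,0,0,0,0,-1, 0,0,0,0,0,0,-1, 0,0,0,0,0,0,-1, 0,0,0,0,0,0,-1, 0,0,0,0,0,0,-1, 0,0,0,0,0,0,-1, 0,0,0,0,0,0,-1, 0,0,0,0,0,0,-1, 0,0,0,0,0,0,-1]' >/dev/null; python3 -m creep '[0,0,0,0,0,0,-1, 0,0,0,0,0,0,-1, 0,0,0,0,0,0,-1, 0,0,0,0,0,0,-1, 0,0,0,0,0,0,-1, 0,0,0,0,0,0,-1]'; python3 lib.py .462 .286 .045 3.8
```

```text
clock: 34.28
position: [0.5091, 0.2903, 0.1616]
tcp_rot: [-0.003, 0.682, 0.731, -0.003]
ft_force: [-9.5, 0.2, 4.0]
finger_gap: 0.0082
finger_force: 50.0
yaw 3.9 shift [-0.03 -1.55  3.9 ] turn [-0.09 -0.    0.03]
```

```bash
python3 -m creep '[0,0,0,0,-0.28,0.33,-1, 0,0,0,0,-0.26,0.35,-1, 0,0,0,0,-0.24,0.37,-1, 0,0,0,0,-0.21,0.38,-1, 0,0,0,0,-0.19,0.39,-1, 0,0,0,0,-0.16,0.4,-1, 0,0,0,0,-0.14,0.41,-1, 0,0,0,0,-0.11,0.42,-1, 0,0,0,0,-0.09,0.43,-1, 0,0,0,0,0,0,-1, 0,0,0,0,0,0,-1]'; python3 lib.py .462 .286 .045 3.8
```

```text
clock: 35.2
position: [0.4621, 0.2872, 0.0568]
tcp_rot: [-0.001, 0.683, 0.731, -0.001]
ft_force: [0.7, 2.3, -7.7]
finger_gap: 0.008
finger_force: 50.2
yaw 3.9 shift [-0.04 -0.01  0.39] turn [-0.02 -0.    0.02]
```

```bash
python3 -m creep '[0,0,0,0,-0.04,0.2,-1, 0,0,0,0,-0.02,0.2,-1, 0,0,0,0,0,0.03,-1, 0,0,0,0,0,0.03,-1, 0,0,0,0,0,0,-1, 0,0,0,0,0,0,-1]'; python3 -m creep '[0,0,0,0,0,0.05,-1, 0,0,0,0,0,0,-1, 0,0,0,0,0,0,-1]'; python3 lib.py .462 .286 .045 3.8
```

```text
clock: 35.7
position: [0.4608, 0.2871, 0.0461]
tcp_rot: [-0.0, 0.683, 0.731, 0.0]
ft_force: [-7.5, -1.9, 17.6]
finger_gap: 0.0077
finger_force: 53.6
clock: 35.95
position: [0.4609, 0.2872, 0.046]
tcp_rot: [0.0, 0.683, 0.731, 0.001]
ft_force: [-11.7, -3.2, 29.3]
finger_gap: 0.0083
finger_force: 54.6
yaw 3.9 shift [-0.04  0.04  0.03] turn [ 0.01 -0.01  0.02]
```

Level, and resting firmly on the stand. I'll release it and look at the drawer.

```bash
python3 -m creep '[0,0,0,0,0,-0.08,-1, 0,0,0,0,0,0,0, 0,0,0,0,0,0,0, 0,0,0,0,0,0,0, 0,0,0,0,0,0,0, 0,0,0,0,0,-0.4,0, 0,0,0,0,0,-0.8,0, 0,0,0,0,0,-1,0, 0,0,0,0,0,-1,0, 0,0,0,0,0,-1,0, 0,0,0,0,0,-1,0, 0,0,0,0,0,-1,0]' | tail -3; python3 lib.py .54 -.26 .27 3.8
```

```text
ft_force: [1.3, -0.4, 0.2]
finger_gap: 0.0428
finger_force: 0.0
yaw 3.9 shift [-18.36   1.39  -1.26] turn [0.   0.01 0.02]
```

```bash
python3 -m creep '[0,0,0,-0.8,0,-0.4,0, 0,0,0,-1,0,-0.4,0, 0,0,0,-1,0,-0.4,0, 0,0,0,-1,0,0,0, 0,0,0,-1,0,0,0, 0,0,0,-1,0,0,0, 0,0,0,-1,0,0,0, 0,0,0,-1,0,0,0, 0,0,0,-1,0.1,0,0, 0,0,0,-1,0.2,0,0, 0,0,0,-1,0.2,0,0, 0,0,0,-1,0.2,0,0]' >/dev/null; python3 -m creep '[0,0,0,-1,0.2,0,0, 0,0,0,-1,0.2,0,0, 0,0,0,-1,0.2,0,0, 0,0,0,-1,0,0,0, 0,0,0,-1,0,0,0, 0,0,0,-0.8,0,0,0, 0,0,0,0,0,0,0, 0,0,0,0,0,0,0]' | head -2; python3 -c "
from lib import *
c=Cam('wrist','w7.png')"
```

```text
clock: 38.62
position: [0.5357, -0.2384, 0.2659]
```

View pics/w7.png

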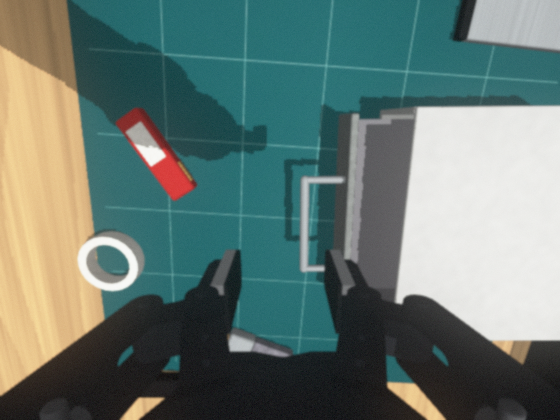

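The drawer bar runs from (305,180) to (305,269), and the cabinet's front top edge from (414,108) to (398,290).

```bash
python3 - <<'E'
from lib import *
c=Cam("wrist")
def ln(uv,z,n):
    b=c.ray(uv,z); d=b[0]-b[1]; print(n,b.round(4).tolist(),b.mean(0).round(4),np.linalg.norm(d).round(4),(np.degrees(np.arctan2(d[1],d[0]))-90).round(1))
ln([[305,180],[305,269]],.072,"bar"); ln([[414,108],[398,290]],.112,"cab"); ln([[341,115],[336,220]],.074,"panel"); ln([[414,108],[559,106]],.112,"cabtop")
E
```

```text
bar [[0.5598, -0.2292], [0.5698, -0.3403]] [ 0.5648 -0.2848] 0.1115 5.1
cab [[0.6516, -0.1468], [0.6706, -0.3382]] [ 0.6611 -0.2425] 0.1923 5.7
panel [[0.5914, -0.1567], [0.6, -0.2736]] [ 0.5957 -0.2152] 0.1172 4.2
cabtop [[0.6516, -0.1468], [0.7857, -0.1359]] [ 0.7186 -0.1414] 0.1346 -265.3
```

```bash
python3 -c "
from lib import *
c=Cam('wrist'); print('red',c.ray([[196,185],[175,200]],.02).round(3).tolist(),'tape',c.ray([[143,260]],.02).round(3))"; python3 lib.py .565 -.285 .053 5
```

```text
red [[0.422, -0.255], [0.394, -0.277]] tape [[ 0.346 -0.369]]
yaw 3.9 shift [-1.69  0.86  7.12] turn [-0.   -0.01 -0.23]
```

```bash
python3 -m creep '[0,0,-0.23,-0.8,0.43,0.3,0, 0,0,0,-0.89,0.43,0.6,0, 0,0,0,0,0,0.9,0, 0,0,0,0,0,0.9,0, 0,0,0,0,0,0.9,0, 0,0,0,0,0,0.9,0, 0,0,0,0,0,0.5,0, 0,0,0,0,0,0,0, 0,0,0,0,0,0,0]' >/dev/null;  python3 lib.py .565 -.285 .053 5
```

```text
yaw 5.0 shift [-0.03  0.    2.11] turn [-0.02 -0.02  0.01]
```

```bash
python3 -m creep '[0,0,0,0,0,0.6,0, 0,0,0,0,0,0.6,0, 0,0,0,0,0,0.5,0, 0,0,0,0,0,0.35,0, 0,0,0,0,0,0.05,0, 0,0,0,0,0,0,0, 0,0,0,0,0,0,-1, 0,0,0,0,0,0,-1, 0,0,0,0,0,0,-1, 0,0,0,0,0,0,-1, 0,0,0,0,0,0,-1, 0,0,0,0,0,0,-1]' 60; python3 lib.py .565 -.285 .053 5
```

```text
clock: 40.52
position: [0.5663, -0.2863, 0.0552]
tcp_rot: [0.001, 0.676, 0.737, 0.0]
ft_force: [-0.8, -0.0, 5.8]
finger_gap: 0.0077
finger_force: 58.7
yaw 4.9 shift [ 0.05 -0.04  0.07] turn [ 0.02  0.02 -0.01]
```

Gripping the bar. Now pulling it open.

```bash
python3 -m creep '[0,0,0,0,-0.2,0,-1, 0,0,0,0,-0.4,0,-1, 0,0,0,0,-0.4,0,-1, 0,0,0,0,-0.4,0,-1, 0,0,0,0,-0.4,0,-1, 0,0,0,0,-0.4,0,-1, 0,0,0,0,-0.4,0,-1, 0,0,0,0,-0.4,0,-1, 0,0,0,0,-0.4,0,-1, 0,0,0,0,-0.4,0,-1, 0,0,0,0,0,0,-1, 0,0,0,0,0,0,-1]'; python3 -m creep '[0,0,0,0,-0.2,0,-1, 0,0,0,0,-0.1,0,-1, 0,0,0,0,0,0,-1, 0,0,0,0,0,0,-1, 0,0,0,0,0,0,-1]'; python3 lib.py .436 -.297 .055 5
```

```text
clock: 41.52
position: [0.4514, -0.2948, 0.0551]
tcp_rot: [0.0, 0.676, 0.737, 0.001]
ft_force: [-1.6, 5.0, 11.1]
finger_gap: 0.0076
finger_force: 60.0
clock: 41.93
position: [0.4432, -0.2955, 0.0551]
tcp_rot: [0.0, 0.676, 0.737, 0.001]
ft_force: [-1.4, 4.9, 12.1]
finger_gap: 0.0081
finger_force: 60.0
yaw 5.0 shift [-0.03 -0.24  0.  ] turn [ 0.02 -0.02 -0.01]
```

```bash
python3 -m creep '[0,0,0,0,0,0,0, 0,0,0,0,0,0,0, 0,0,0,0,0,0,0, 0,0,0,0,0,0,0, 0,0,0,0,0,-0.5,0, 0,0,0,0,0,-0.9,0, 0,0,0,0,0,-1,0, 0,0,0,0,0,-1,0, 0,0,-0.8,0,0,-1,0, 0,0,-1,0,0,-1,0, 0,0,-1,0,0,-1,0, 0,0,-1,0,0,-0.5,0]' |head -2; python3 -m creep '[0,0,-1,0,0,0,0.15, 0,0,-1,0,0,0,0.15, 0,0,-1,0,0,0,0.15, 0,0,-1,0,0,0,0.15, 0,0,-1,0,0,0,0.15, 0,0,-1,0,0,0,0.15, 0,0,-1,0,0,0,0.15, 0,0,-1,0,0,0,0.15, 0,0,-1,0,0,0,0.15, 0,0,-1,0,0,0,0.15, 0,0,-1,0,0,0,0.15, 0,0,-1,0,0,0,0.15]' >/dev/null; python3 -m creep '[0,0,-1,0,0,0,0.15, 0,0,-1,0,0,0,0.15, 0,0,-1,0,0,0,0.15, 0,0,-0.55,0,0,0,0.15, 0,0,0,0,0,0,0.15]' |head -2; python3 lib.py .585 .29 .27 93.8
```

```text
clock: 42.93
position: [0.4439, -0.2973, 0.2645]
clock: 44.35
position: [0.4428, -0.2964, 0.2603]
yaw 93.7 shift [-5.98 19.2  -0.32] turn [ 0.   -0.01 -0.03]
```

```bash
python3 -m creep '[0,0,0,0,0.6,-0.3,0.15, 0,0,0,-0.2,1,0,0.15, 0,0,0,-0.2,1,0,0.15, 0,0,0,-0.2,1,0,0.15, 0,0,0,-0.2,1,0,0.15, 0,0,0,-0.2,1,0,0.15, 0,0,0,-0.2,1,0,0.15, 0,0,0,-0.3,1,0,0.15, 0,0,0,-0.4,1,0,0.15, 0,0,0,-0.4,1,0,0.15, 0,0,0,-0.4,1,0,0.15, 0,0,0,-0.4,1,0,0.15]' >/dev/null; python3 -m creep '[0,0,0,-0.4,1,0,0.15, 0,0,0,-0.4,1,0,0.15, 0,0,0,-0.4,1,0,0.15, 0,0,0,-0.4,1,0,0.15, 0,0,0,-0.4,1,0,0.15, 0,0,0,-0.4,1,0,0.15, 0,0,0,-0.4,1,0,0.15, 0,0,0,-0.2,0.6,0,0.15, 0,0,0,0,0,0,0.15, 0,0,0,0,0,0,0.15]' |head -2; python3 - <<'E'
from lib import *
c=Cam('wrist','w8.png'); g=c.im.max(2)
m=(g<75).astype(np.uint8); m=cv2.morphologyEx(m,cv2.MORPH_OPEN,np.ones((5,5)))
for k in cv2.findContours(m,cv2.RETR_EXTERNAL,cv2.CHAIN_APPROX_NONE)[0]:
    if cv2.contourArea(k)<700: continue
    w=c.ray(k[:,0],.064).astype(np.float32)*1000; (x,y),(a,b),t=cv2.minAreaRect(w)
    print(k[:,0].mean(0).round(),*np.round([x,y,a,b,t]))
E
```

```text
clock: 46.18
position: [0.5883, 0.2913, 0.2694]
[ 79. 261.] 704.0 40.0 117.0 15.0 88.0
[364. 306.] 705.0 294.0 491.0 845.0 4.0
[445.  85.] 470.0 458.0 89.0 26.0 12.0
```

View pics/w8.png

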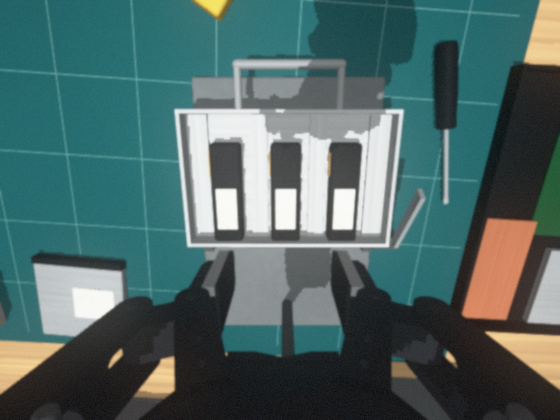

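All packs lie against the far wall, at (227,189), (286,189) and (345,189), and the tray is level.

```bash
python3 -c "
from lib import *
c=Cam('wrist')
for p in ([211,143],[243,143],[215,236],[242,236]),([271,143],[301,143],[273,237],[300,237]),([329,143],[361,143],[331,237],[357,237]):
    r=c.ray(p,.064); print(r.mean(0).round(4), (r[2]-r[0]).round(3))
"; python3 lib.py .608 .225 .047 93.8
```

```text
[0.6018 0.2266] [0.113 0.005]
[0.598  0.2956] [0.114 0.009]
[0.5935 0.3643] [0.113 0.015]
yaw 93.6 shift [-0.52 -2.19  7.43] turn [-0.01 -0.   -0.04]
```

```bash
python3 -m creep '[0,0,0,-0.2,-0.7,0.2,0.15, 0,0,0,-0.2,-0.8,0.5,0.15, 0,0,0,0,-0.7,0.8,0.15, 0,0,0,0,0,0.9,0.15, 0,0,0,0,0,0.9,0.15, 0,0,0,0,0,0.9,0.15, 0,0,0,0,0,0.9,0.15, 0,0,0,0,0,0,0.15, 0,0,0,0,0,0,0.15, 0,0,0,0,0,0,0.15]' |head -2; python3 lib.py .602 .226 .047 93.8
```

```text
clock: 47.12
position: [0.6058, 0.2245, 0.1187]
yaw 93.6 shift [0.13 0.06 2.39] turn [ 0.    0.03 -0.05]
```

```bash
python3 -m creep '[0,0,0,0,0.05,0.7,0.15, 0,0,0,0,0,0.7,0.15, 0,0,0,0,0,0.5,0.15, 0,0,0,0,0,0.35,0.15, 0,0,0,0,0,0.1,0.15, 0,0,0,0,0,0,0.15, 0,0,0,0,0,0,-1, 0,0,0,0,0,0,-1, 0,0,0,0,0,0,-1, 0,0,0,0,0,0,-1, 0,0,0,0,0,0,-1, 0,0,0,0,0,0,-1]' 60 | tail -5; python3 -m creep '[0,0,0,0,0,-0.4,-1, 0,0,0,0,0,-0.7,-1, 0,0,0,0,0,-0.9,-1, 0,0,0,0,0,-0.9,-1, 0,0,0,0,0,-0.9,-1, 0,0,0,0,0,-0.3,-1, 0,0,0,0,0,0,-1]' ; python3 lib.py .579 -.356 .10 95
```

```text
position: [0.6063, 0.2267, 0.0483]
tcp_rot: [0.002, -0.032, 0.999, 0.0]
ft_force: [-2.1, -1.0, 6.2]
finger_gap: 0.0347
finger_force: 60.6
clock: 48.7
position: [0.6074, 0.2272, 0.1726]
tcp_rot: [0.003, -0.032, 0.999, 0.001]
ft_force: [0.5, -0.3, -2.5]
finger_gap: 0.0347
finger_force: 60.0
yaw 93.6 shift [  2.2  -19.34   2.38] turn [ 0.02  0.08 -0.29]
```

```bash
python3 -m creep '[0,0,-0.29,0.1,-0.5,0,-1, 0,0,0,0.12,-1,0,-1, 0,0,0,0.12,-1,0,-1, 0,0,0,0.12,-1,0,-1, 0,0,0,0.12,-1,0,-1, 0,0,0,0.12,-1,0,-1, 0,0,0,0.12,-1,0,-1, 0,0,0,0.12,-1,0,-1, 0,0,0,0.12,-1,0,-1, 0,0,0,0.12,-1,0,-1, 0,0,0,0.12,-1,0,-1, 0,0,0,0.12,-1,0,-1]' >/dev/null; python3 -m creep '[0,0,0,0.1,-1,0,-1, 0,0,0,0.1,-1,0,-1, 0,0,0,0.1,-1,0,-1, 0,0,0,0.1,-1,0,-1, 0,0,0,0.1,-1,0,-1, 0,0,0,0.1,-1,0,-1, 0,0,0,0.1,-1,0,-1, 0,0,0,0.1,-0.8,0,-1, 0,0,0,0,0,0,-1, 0,0,0,0,0,0,-1]'; python3 lib.py .579 -.356 .10 95;  python3 -c "
from lib import *
c=Cam('wrist','w9.png')"
```

```text
clock: 50.53
position: [0.5874, -0.3568, 0.1663]
tcp_rot: [-0.001, -0.042, 0.999, 0.001]
ft_force: [0.0, 1.2, -0.9]
finger_gap: 0.0346
finger_force: 60.2
yaw 94.8 shift [0.27 0.05 2.21] turn [ 0.03 -0.03 -0.04]
```

View pics/w9.png

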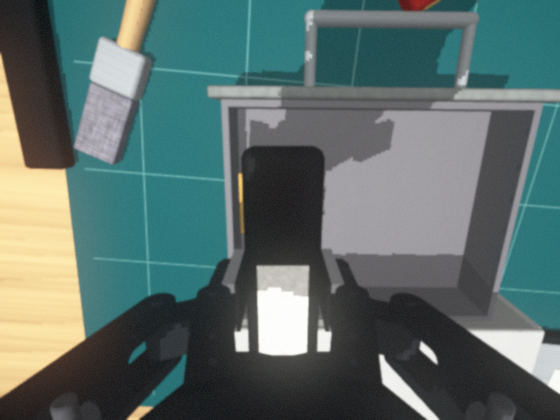

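The drawer is empty and open: rim inner corners near (230,108) and (538,108), bar at top from (310,17) to (472,17), and the held pack over the left side.

```bash
python3 -c "
from lib import *
c=Cam('wrist')
r=c.ray([[230,108],[538,108]],.071); print(r, np.linalg.norm(r[0]-r[1]), r.mean(0))
b=c.ray([[308,17],[474,17]],.072); print('bar',b,b.mean(0))"
```

```text
[[ 0.51024357 -0.40110952]
 [ 0.49013622 -0.17084306]] 0.23114270301803452 [ 0.50018989 -0.28597629]
bar [[ 0.44585415 -0.34956102]
 [ 0.43581244 -0.23519895]] [ 0.44083329 -0.29237998]
```

```bash
python3 -m creep '[0,0,0,0.24,0.13,0.5,-1, 0,0,0,0,0,0.8,-1, 0,0,0,0,0,0.9,-1, 0,0,0,0,0,0.8,-1, 0,0,0,0,0,0.6,-1, 0,0,0,0,0,0.5,-1, 0,0,0,0,0,0.3,-1, 0,0,0,0,0,0.1,-1, 0,0,0,0,0,0,-1, 0,0,0,0,0,0,-1]'; python3 lib.py .580 -.353 .028 95
```

```text
clock: 51.47
position: [0.5817, -0.3526, 0.0351]
tcp_rot: [0.001, -0.044, 0.999, -0.0]
ft_force: [-0.0, 0.6, -1.2]
finger_gap: 0.0345
finger_force: 60.3
yaw 95.0 shift [ 0.06 -0.01  0.24] turn [-0.01  0.01  0.  ]
```

```bash
python3 -m creep '[0,0,0,0.05,0,0.12,-1, 0,0,0,0,0,0.12,-1, 0,0,0,0,0,0,-1, 0,0,0,0,0,0,-1]' | grep -E 'pos|ft'; python3 -m creep '[0,0,0,0,0,0,0.1, 0,0,0,0,0,0,0.1, 0,0,0,0,0,0,0.1, 0,0,0,0,0,0,0.1, 0,0,0,0,0,-0.4,0.1, 0,0,0,0,0,-0.8,0.1, 0,0,0,0,0,-1,0.1, 0,0,0,0,0,-1,0.1, 0,0,0,0,0,-1,0.1, 0,0,0,0,0,-0.8,0.1]' | head -2;python3 lib.py .602 .296 .17 93.8
```

```text
position: [0.5798, -0.3532, 0.0274]
ft_force: [1.0, -0.2, -1.6]
clock: 52.63
position: [0.5801, -0.3532, 0.181]
yaw 95.0 shift [-2.61 21.5   0.33] turn [-0.03  0.03  0.26]
```

```bash
python3 -m creep '[0,0,0,-0.11,0.6,0,0.15, 0,0,0,-0.12,1,0,0.15, 0,0,0,-0.12,1,0,0.15, 0,0,0,-0.12,1,0,0.15, 0,0,0,-0.12,1,0,0.15, 0,0,0,-0.12,1,0,0.15, 0,0,0,-0.12,1,0,0.15, 0,0,0,-0.12,1,0,0.15, 0,0,0,-0.12,1,0,0.15, 0,0,0,-0.12,1,0,0.15, 0,0,0,-0.12,1,0,0.15, 0,0,0,-0.12,1,0,0.15]' >/dev/null; python3 -m creep '[0,0,0,-0.12,1,0,0.15, 0,0,0,-0.12,1,0,0.15, 0,0,0,-0.12,1,0,0.15, 0,0,0,-0.12,1,0,0.15, 0,0,0,-0.12,1,0,0.15, 0,0,0,-0.12,1,0,0.15, 0,0,0,-0.12,1,0,0.15, 0,0,0,-0.12,1,0,0.15, 0,0,0,-0.12,1,0,0.15, 0,0,0.26,-0.1,0.9,0,0.15, 0,0,0,0,0,0,0.15, 0,0,0,0,0,0,0.15]' |head -2; python3 - <<'E'
from lib import *
c=Cam('wrist','w10.png')
E
python3 lib.py .604 .296 .047 93.8
```

```text
clock: 54.63
position: [0.6015, 0.2979, 0.1777]
yaw 93.8 shift [-0.07 -0.03  4.36] turn [-0.01  0.01  0.01]
```

View pics/w10.png

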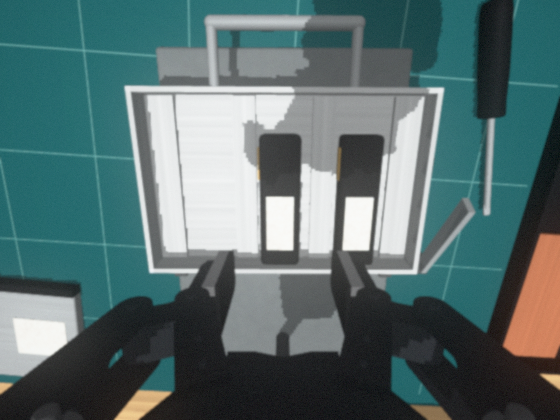

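Two packs are left, at (281,198) and (360,198), both undisturbed. Picking the middle one.

```bash
python3 -m creep '[0,0,0,-0.07,-0.03,0.7,0.15, 0,0,0,0,0,0.9,0.15, 0,0,0,0,0,0.9,0.15, 0,0,0,0,0,0.7,0.15, 0,0,0,0,0,0.5,0.15, 0,0,0,0,0,0.35,0.15, 0,0,0,0,0,0.2,0.15, 0,0,0,0,0,0.08,0.15, 0,0,0,0,0,0,0.15, 0,0,0,0,0,0,0.15]' | head -2; python3 -m creep '[0,0,0,0,0,0,-1, 0,0,0,0,0,0,-1, 0,0,0,0,0,0,-1, 0,0,0,0,0,0,-1, 0,0,0,0,0,0,-1, 0,0,0,0,0,-0.4,-1, 0,0,0,0,0,-0.7,-1, 0,0,0,0,0,-0.9,-1, 0,0,0,0,0,-0.9,-1, 0,0,0,0,0,-0.9,-1, 0,0,0,0,0,-0.3,-1, 0,0,0,0,0,0,-1]' 60; python3 lib.py .574 -.282 .10 95
```

```text
clock: 55.52
position: [0.6047, 0.2957, 0.0484]
clock: 56.52
position: [0.6058, 0.2965, 0.1733]
tcp_rot: [0.003, -0.033, 0.999, 0.001]
ft_force: [-0.8, 0.4, -2.3]
finger_gap: 0.0344
finger_force: 60.1
yaw 93.8 shift [  2.35 -19.18   2.39] turn [ 0.02  0.08 -0.26]
```

```bash
python3 -m creep '[0,0,-0.26,0.1,-0.5,0,-1, 0,0,0,0.12,-1,0,-1, 0,0,0,0.12,-1,0,-1, 0,0,0,0.12,-1,0,-1, 0,0,0,0.12,-1,0,-1, 0,0,0,0.12,-1,0,-1, 0,0,0,0.12,-1,0,-1, 0,0,0,0.12,-1,0,-1, 0,0,0,0.12,-1,0,-1, 0,0,0,0.12,-1,0,-1, 0,0,0,0.12,-1,0,-1, 0,0,0,0.12,-1,0,-1]' >/dev/null; python3 -m creep '[0,0,0,0.14,-1,0,-1, 0,0,0,0.14,-1,0,-1, 0,0,0,0.14,-1,0,-1, 0,0,0,0.14,-1,0,-1, 0,0,0,0.14,-1,0,-1, 0,0,0,0.14,-1,0,-1, 0,0,0,0.14,-1,0,-1, 0,0,0,0.1,-0.7,0,-1, 0,0,0,0,0,0,-1, 0,0,0,0,0,0,-1]'; python3 lib.py .574 -.282 .0265 95;  python3 -c "
from lib import *
c=Cam('wrist','w11.png')"
```

```text
clock: 58.35
position: [0.5774, -0.2852, 0.1674]
tcp_rot: [-0.001, -0.042, 0.999, 0.001]
ft_force: [0.9, -0.2, -1.3]
finger_gap: 0.0342
finger_force: 60.3
yaw 94.8 shift [0.09 0.1  4.7 ] turn [ 0.03 -0.03 -0.03]
```

View pics/w11.png

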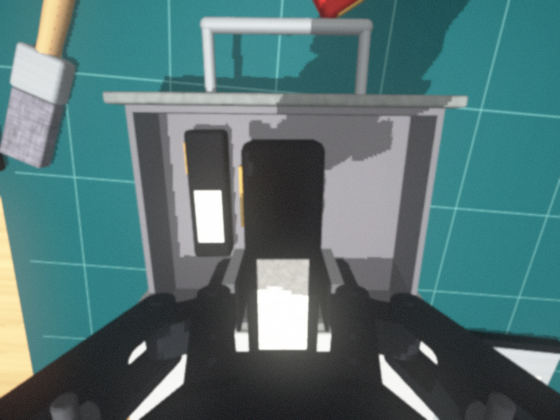

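The first pack lies flat in the drawer's left slot at (208,190). The held pack is centred over the middle. Lowering it.

```bash
python3 -m creep '[0,0,0,0.09,0.1,0.5,-1, 0,0,0,0,0,0.8,-1, 0,0,0,0,0,0.9,-1, 0,0,0,0,0,0.8,-1, 0,0,0,0,0,0.6,-1, 0,0,0,0,0,0.5,-1, 0,0,0,0,0,0.3,-1, 0,0,0,0,0,0.2,-1, 0,0,0,0,0,0.08,-1, 0,0,0,0,0,0,-1, 0,0,0,0,0,0,-1]'|grep -E 'pos|ft'; python3 -m creep '[0,0,0,0,0,0,0.1, 0,0,0,0,0,0,0.1, 0,0,0,0,0,0,0.1, 0,0,0,0,0,0,0.1, 0,0,0,0,0,-0.4,0.1, 0,0,0,0,0,-0.8,0.1, 0,0,0,0,0,-1,0.1, 0,0,0,0,0,-1,0.1, 0,0,0,0,0,-1,0.1, 0,0,0,0,0,-0.8,0.1]' | head -2;python3 lib.py .600 .365 .17 93.8
```

```text
position: [0.5765, -0.282, 0.0306]
ft_force: [-0.3, 0.5, -1.9]
clock: 60.15
position: [0.5763, -0.2823, 0.1827]
yaw 95.0 shift [-2.65 21.43  0.4 ] turn [-0.02  0.03  0.25]
```

```bash
python3 -m creep '[0,0,0,-0.11,0.5,0,0.15, 0,0,0,-0.12,1,0,0.15, 0,0,0,-0.12,1,0,0.15, 0,0,0,-0.12,1,0,0.15, 0,0,0,-0.12,1,0,0.15, 0,0,0,-0.12,1,0,0.15, 0,0,0,-0.12,1,0,0.15, 0,0,0,-0.12,1,0,0.15, 0,0,0,-0.12,1,0,0.15, 0,0,0,-0.12,1,0,0.15, 0,0,0,-0.12,1,0,0.15, 0,0,0,-0.12,1,0,0.15]' >/dev/null; python3 -m creep '[0,0,0,-0.12,1,0,0.15, 0,0,0,-0.12,1,0,0.15, 0,0,0,-0.12,1,0,0.15, 0,0,0,-0.12,1,0,0.15, 0,0,0,-0.12,1,0,0.15, 0,0,0,-0.12,1,0,0.15, 0,0,0,-0.12,1,0,0.15, 0,0,0,-0.12,1,0,0.15, 0,0,0,-0.12,1,0,0.15, 0,0,0.25,-0.1,0.9,0,0.15, 0,0,0,0,0,0,0.15, 0,0,0,0,0,0,0.15]' |head -2; python3 - <<'E'
from lib import *
c=Cam('wrist','w12.png'); print(c.proj([[.601,.365,.064]]).round())
h=cv2.cvtColor(c.im,cv2.COLOR_BGR2HSV); m=(c.im.max(2)<60).astype(np.uint8); m[262:]=0
for k in cv2.findContours(m,cv2.RETR_EXTERNAL,cv2.CHAIN_APPROX_NONE)[0]:
    if cv2.contourArea(k)>1500: print(cv2.boundingRect(k))
E
python3 lib.py .600 .365 .047 93.8
```

```text
clock: 62.15
position: [0.5973, 0.3661, 0.1788]
[[281. 209.]]
(450, 30, 110, 232)
(403, 0, 34, 119)
yaw 93.9 shift [-0.08  0.01  4.4 ] turn [-0.01 -0.01  0.02]
```

```bash
python3 - <<'E'
from lib import *
i=cv2.imread('pics/w12.png').max(2)
print(i[165,200:380:4]); print(i[100:262:6,282])
E
```

```text
[237 239 238 238 240 238 239 238 240 241 239 238 242 223 166 143  70  70
  68  69  69  59  66  61  61  63 236 174 155 157 151 150 158 155 153 116
 116 149 122 120 108  78 106 119 115]
[241 240 239 240 158 160  62  63  62  64  62  65  68  77  75  77 178 250
 249 249 250 250 249 249 249 124  73]
```

The third pack spans columns 260–303, as expected. Picking it.

```bash
python3 -m creep '[0,0,0,-0.08,0,0.7,0.15, 0,0,0,0,0,0.9,0.15, 0,0,0,0,0,0.9,0.15, 0,0,0,0,0,0.7,0.15, 0,0,0,0,0,0.5,0.15, 0,0,0,0,0,0.35,0.15, 0,0,0,0,0,0.2,0.15, 0,0,0,0,0,0.1,0.15, 0,0,0,0,0,0,0.15, 0,0,0,0,0,0,0.15]' | head -2; python3 -m creep '[0,0,0,0,0,0,-1, 0,0,0,0,0,0,-1, 0,0,0,0,0,0,-1, 0,0,0,0,0,0,-1, 0,0,0,0,0,0,-1, 0,0,0,0,0,-0.4,-1, 0,0,0,0,0,-0.7,-1, 0,0,0,0,0,-0.9,-1, 0,0,0,0,0,-0.9,-1, 0,0,0,0,0,-0.9,-1, 0,0,0,0,0,-0.3,-1, 0,0,0,0,0,0,-1]' 60; python3 lib.py .568 -.212 .10 95
```

```text
clock: 63.03
position: [0.6013, 0.3648, 0.0504]
clock: 64.03
position: [0.6024, 0.3657, 0.176]
tcp_rot: [0.003, -0.033, 0.999, 0.001]
ft_force: [1.1, 0.6, -1.4]
finger_gap: 0.0345
finger_force: 60.1
yaw 93.8 shift [  2.45 -19.14   2.47] turn [ 0.03  0.08 -0.25]
```

```bash
python3 -m creep '[0,0,-0.25,0.1,-0.5,0,-1, 0,0,0,0.12,-1,0,-1, 0,0,0,0.12,-1,0,-1, 0,0,0,0.12,-1,0,-1, 0,0,0,0.12,-1,0,-1, 0,0,0,0.12,-1,0,-1, 0,0,0,0.12,-1,0,-1, 0,0,0,0.12,-1,0,-1, 0,0,0,0.12,-1,0,-1, 0,0,0,0.12,-1,0,-1, 0,0,0,0.12,-1,0,-1, 0,0,0,0.12,-1,0,-1]' >/dev/null; python3 -m creep '[0,0,0,0.16,-1,0,-1, 0,0,0,0.16,-1,0,-1, 0,0,0,0.16,-1,0,-1, 0,0,0,0.16,-1,0,-1, 0,0,0,0.16,-1,0,-1, 0,0,0,0.16,-1,0,-1, 0,0,0,0.16,-1,0,-1, 0,0,0,0.1,-0.65,0,-1, 0,0,0,0,0,0,-1, 0,0,0,0,0,0,-1]'; python3 lib.py .568 -.212 .0285 95;  python3 -c "
from lib import *
c=Cam('wrist','w13.png')"
```

```text
clock: 65.87
position: [0.5698, -0.215, 0.17]
tcp_rot: [-0.001, -0.042, 0.999, 0.001]
ft_force: [0.5, 1.6, -2.2]
finger_gap: 0.0345
finger_force: 60.3
yaw 94.8 shift [0.04 0.09 4.72] turn [ 0.03 -0.03 -0.03]
```

View pics/w13.png

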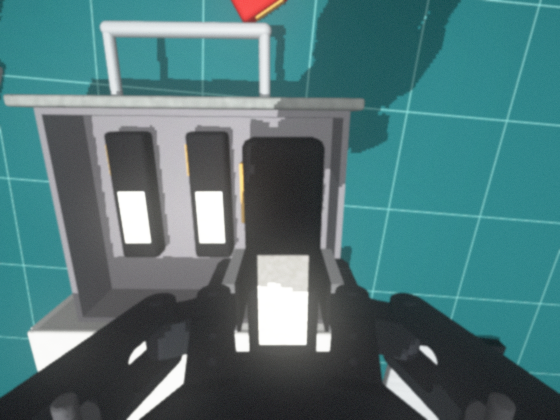

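Two packs lie flat at (135,195) and (210,195). The third is over the right slot, a little close to the right wall, so I'll shift 2 mm left and lower it.

```bash
python3 -m creep '[0,0,0,0.04,-0.08,0.5,-1, 0,0,0,0,0,0.8,-1, 0,0,0,0,0,0.9,-1, 0,0,0,0,0,0.8,-1, 0,0,0,0,0,0.6,-1, 0,0,0,0,0,0.5,-1, 0,0,0,0,0,0.3,-1, 0,0,0,0,0,0.2,-1, 0,0,0,0,0,0.1,-1, 0,0,0,0,0,0,-1, 0,0,0,0,0,0,-1]'|grep -E 'pos|ft'; python3 -m creep '[0,0,0,0,0,0,0, 0,0,0,0,0,0,0, 0,0,0,0,0,0,0, 0,0,0,0,0,0,0, 0,0,0,0,0,-0.4,0, 0,0,0,0,0,-0.8,0, 0,0,0,0,0,-1,0, 0,0,0,0,0,-1,0, 0,0,0,0,0,-1,0, 0,0,0,0,0,-0.8,0]' | head -2;python3 lib.py .443 -.2955 .055 5
```

```text
position: [0.5708, -0.217, 0.032]
ft_force: [0.1, 0.9, -2.3]
clock: 67.67
position: [0.5707, -0.2173, 0.1842]
yaw 95.0 shift [ 4.48 -2.22  4.3 ] turn [1.000e-02 4.000e-02 1.963e+01]
```

```bash
python3 -m creep '[0,0,0,0.5,-0.3,-0.2,0, 0,0,0,0.8,-0.4,-0.2,0, 0,0,0,0.8,-0.4,0,0, 0,0,0,0.8,-0.4,0,0, 0,0,0,0.8,-0.4,0,0, 0,0,0.63,0.78,-0.32,0,0, 0,0,1,0,0,0,0, 0,0,1,0,0,0,0, 0,0,1,0,0,0,0, 0,0,1,0,0,0,0, 0,0,1,0,0,0,0, 0,0,1,0,0,0,0]' >/dev/null; python3 -m creep '[0,0,1,0,0,0,0, 0,0,1,0,0,0,0, 0,0,1,0,0,0,0, 0,0,1,0,0,0,0, 0,0,1,0,0,0,0, 0,0,1,0,0,0,0, 0,0,1,0,0,0,0, 0,0,1,0,0,0,0, 0,0,1,0,0,0,0, 0,0,1,0,0,0,0, 0,0,1,0,0,0,0, 0,0,1,0,0,0,0]' >/dev/null; python3 -m creep '[0,0,1,0,0,0,0, 0,0,0,0,0,0,0, 0,0,0,0,0,0,0]' | head -2; python3 -c "
from lib import *
c=Cam('wrist','w14.png'); print(c.proj([[.443,-.2955,.072]]).round())"; python3 lib.py .443 -.2955 .055 5
```

```text
clock: 69.92
position: [0.442, -0.2951, 0.1935]
[[284. 203.]]
yaw 5.1 shift [-0.02  0.03  4.61] turn [0.   0.   0.02]
```

View pics/w14.png

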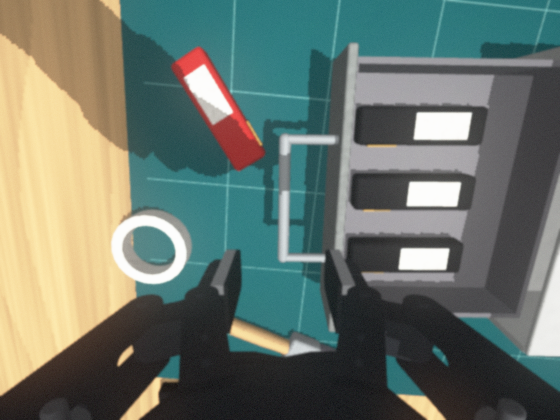

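All three packs lie flat in the drawer, at (420,125), (413,190) and (405,255), and the bar (284,200) is between the fingers. Gripping it and pushing it shut.

```bash
python3 -m creep '[0,0,0,0,0,0.6,0, 0,0,0,0,0,0.9,0, 0,0,0,0,0,0.9,0, 0,0,0,0,0,0.8,0, 0,0,0,0,0,0.7,0, 0,0,0,0,0,0.5,0, 0,0,0,0,0,0.15,0, 0,0,0,0,0,0,0, 0,0,0,0,0,0,0]' | grep -E 'pos|ft'; python3 -m creep '[0,0,0,0,0,0,-1, 0,0,0,0,0,0,-1, 0,0,0,0,0,0,-1, 0,0,0,0,0,0,-1, 0,0,0,0,0,0,-1, 0,0,0,0,0,0,-1]' 60; python3 -m creep '[0,0,0,0,0.15,0,-1, 0,0,0,0,0.3,0,-1, 0,0,0,0,0.3,0,-1, 0,0,0,0,0.3,0,-1, 0,0,0,0,0.3,0,-1, 0,0,0,0,0.3,0,-1, 0,0,0,0,0.3,0,-1, 0,0,0,0,0.3,0,-1, 0,0,0,0,0.3,0,-1, 0,0,0,0,0.3,0,-1, 0,0,0,0,0.3,0,-1, 0,0,0,0,0.15,0,-1]'; python3 lib.py .6155 -.2803 .055 5
```

```text
position: [0.4423, -0.2953, 0.0573]
ft_force: [-0.2, -0.2, -1.4]
clock: 71.22
position: [0.443, -0.2957, 0.0581]
tcp_rot: [0.001, 0.676, 0.737, 0.0]
ft_force: [-1.2, 0.2, 6.2]
finger_gap: 0.0074
finger_force: 58.6
clock: 72.22
position: [0.5426, -0.2883, 0.0581]
tcp_rot: [0.002, 0.676, 0.737, -0.001]
ft_force: [-1.1, -5.3, 5.3]
finger_gap: 0.0078
finger_force: 59.3
yaw 5.0 shift [0.06 2.44 0.11] turn [ 0.03  0.05 -0.01]
```

```bash
python3 -m creep '[0,0,0,0,0.3,0,-1, 0,0,0,0,0.3,0,-1, 0,0,0,0,0.3,0,-1, 0,0,0,0,0.3,0,-1, 0,0,0,0,0.3,0,-1, 0,0,0,0,0.3,0,-1, 0,0,0,0,0.15,0,-1, 0,0,0,0,0,0,-1, 0,0,0,0,0,0,-1]'; python3 -m creep '[0,0,0,0,0.1,0,-1, 0,0,0,0,0.1,0,-1, 0,0,0,0,0,0,-1, 0,0,0,0,0,0,-1]'; python3 lib.py .6155 -.2803 .055 5
```

```text
clock: 72.97
position: [0.6011, -0.284, 0.0581]
tcp_rot: [0.003, 0.676, 0.737, -0.001]
ft_force: [2.0, -7.1, 3.0]
finger_gap: 0.0077
finger_force: 59.1
clock: 73.3
position: [0.6064, -0.2836, 0.0581]
tcp_rot: [0.003, 0.676, 0.737, -0.001]
ft_force: [0.7, -6.1, 4.4]
finger_gap: 0.0075
finger_force: 59.2
yaw 4.9 shift [0.08 0.31 0.1 ] turn [ 0.03  0.07 -0.02]
```

Push on in small steps until the force rises at the stop.

```bash
for i in 1; do python3 -m creep '[0,0,0,0,0.1,0,-1, 0,0,0,0,0.1,0,-1, 0,0,0,0,0,0,-1]' | grep -E 'pos|ft'; python3 -m creep '[0,0,0,0,0.1,0,-1, 0,0,0,0,0,0,-1, 0,0,0,0,0,0,-1]' | grep -E 'pos|ft';  python3 -m creep '[0,0,0,0,0.05,0,-1, 0,0,0,0,0,0,-1, 0,0,0,0,0,0,-1]' | grep -E 'pos|ft'; done
```

```text
position: [0.6115, -0.2832, 0.0581]
ft_force: [-1.4, -7.2, 5.1]
position: [0.6115, -0.2833, 0.0581]
ft_force: [-8.9, -7.9, 10.0]
position: [0.6115, -0.2832, 0.0581]
ft_force: [-12.5, -6.7, 12.6]
```

```bash
python3 -m creep '[0,0,0,0,0.1,0,-1, 0,0,0,0,0.05,0,-1, 0,0,0,0,0,0,-1]' | grep -E 'pos|ft'; python3 -m creep '[0,0,0,0,-0.25,0,-1, 0,0,0,0,0,0,0, 0,0,0,0,0,0,0, 0,0,0,0,0,0,0, 0,0,0,0,0,0,0, 0,0,0,0,0,-0.4,0, 0,0,0,0,0,-0.8,0, 0,0,0,0,0,-0.9,0, 0,0,0,0,0,-0.9,0, 0,0,0,0,0,-0.9,0, 0,0,0,0,0,-0.9,0, 0,0,0,0,0,0,0]'; python3 - <<'E'
from lib import *
d=Cam("wrist","w15.png")
# bar column profile: predicted pixel of bar if it stands at TCP grip place
print(d.proj([[.6115,-.2832,.072]]).round(1))
r=int(d.proj([[.6115,-.2832,.072]])[0][1]); c=int(d.proj([[.6115,-.2832,.072]])[0][0]); print(d.im[r,c-30:c+90:3].max(1))
E
```

```text
position: [0.6115, -0.2832, 0.058]
ft_force: [-23.5, -8.8, 19.6]
clock: 75.3
position: [0.6153, -0.2805, 0.2068]
tcp_rot: [0.004, 0.675, 0.738, 0.001]
ft_force: [0.9, 0.2, 1.2]
finger_gap: 0.0427
finger_force: 0.0
[[277.9 200.5]]
[118 143 118 114  78  73  91 119 127 181 199 159 129 135 139 139 144  98
  92  88  86  87  85  78  74  78  82 151 128 106 102 103 204 235 233 232
 232 233 233 231]
```

```bash
python3 -c "
from lib import *
c=Cam('wrist')
print('bar',c.ray([[277,200]],.072),'panel',c.ray([[326,200]],.074),'cab',c.ray([[343,200]],.112), c.ray([[343,200]],.074))
s=Cam('side'); i=s.im
b=s.proj([[.462,.286,.064],[.46,.34,.064],[.465,.232,.064]]).round().astype(int); print(b,[i[y-3:y+4,x-6:x+7].max(2).max(0).tolist() for x,y in b])"
```

```text
bar [[ 0.60968887 -0.28166119]] panel [[ 0.65527325 -0.27710462]] cab [[ 0.66213095 -0.26619492]] [[ 0.67111673 -0.27570944]]
[[273 295]
 [271 311]
 [276 281]] [[153, 153, 152, 153, 152, 177, 206, 208, 191, 134, 118, 118, 120], [221, 201, 194, 197, 201, 199, 209, 205, 183, 130, 131, 131, 121], [206, 209, 209, 209, 198, 206, 205, 157, 123, 119, 119, 119, 119]]
```

The panel's front face stands about 6 mm ahead of the cabinet front, which is roughly its own thickness, so the drawer is shut. The tray bar is at its level position, and the gripper touches nothing.

```bash
python3 -c "
from bench import env
print(env.sign_off())"
```

```text
the job is handed in; nothing more can be done
None
```

The job is handed in at about 75 s: all three packs were held in the tray at about 34° for over 2.5 s, the tray was lowered level, and the packs are in the shut drawer; the hand-in returned no verdict.

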